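# Release, load and clamp blanks on the vacuum bed, then turn the suction on

## Task

Load the vacuum bed, which was left clamped: first turn the yellow-handled suction valve fully shut, then with the red T-handled key turn the brass slotted screw anticlockwise to its stop to draw the blue rail back, and lay every wooden blank from in front or to the right of the orange case flat on the bed, one to each rubber pad, lying across between the blue rail and the dark fence. With the same key turn the screw clockwise to its stop so that the rail closes on the blanks, set the key back upright in its parking hole, and only then turn the valve fully open again. Leave the other things on the bench where they are.

Things in the scene. Friction and masses are not known exactly. Their poses are not given: they have to be found in the camera images.
- bed: Fixed vacuum bed, grey plate 281 x 266 mm, top 24 mm above the bench. Origin on the bench under the middle of the loading area; x away from the robot, y left, z up (at yaw 0). Dark fence along the far side: inner face at x = +57.5 mm, top 44 mm above the bench. Blue clamp rail along the near side. Three black rubber pads between them, parted by low ribs. The front deck (x -189 to -85 mm) carries screw and parking hole.
- clamp_rail (a joint): Blue clamp rail, 14 mm thick, spanning y -126 to +126 mm of the bed, top 42.5 mm above the bench; slides along the bed's x, driven only by the screw: at 0 its inner face is at x = -69.5 mm, at 0.014 m (screw at its stop) at x = -55.5 mm.
- pad_1 (a point): Centre of the top of the right-hand rubber pad (92 x 40 x 2 mm, top 26 mm above the bench), at x = -4, y = -85 mm of the bed; axes as the bed's. A blank lies on a pad when its middle is within 20 mm of the pad's in the bed's y and 14 mm in x, its length along the bed's x. Ribs 6 mm wide, top 30 mm above the bench, lie 42.5 mm to either side.
- pad_2 (a point): Same for the middle pad (y = 0).
- pad_3 (a point): Same for the left-hand pad (y = +85 mm).
- key_park (a point): Centre of the mouth of the parking hole in the front deck: round, 46 mm across, right through the 24 mm deck, at x = -137, y = +85 mm of the bed. The parked key's collar rests on the deck and its blade hangs 12 mm inside; any yaw will do.
- lock_screw (a joint): Captive brass screw head, 56 mm across, in the middle of the front deck (x = -137, y = 0 of the bed), its top 2 mm proud of the deck; turning only, 0 = rail open, grows clockwise seen from above to a hard stop at 1.35 rad (rail closed, near here at the start); stays where it is left, about 0.12 N m. Turn it only by the key, never by the fingers.
- screw_slot (a point): On the screw's axis at its top face (26 mm above the bench). Its x axis lies along the slot and turns with the screw; at joint value 0 the slot lies along the bed's x. Slot 45 mm long, 10 mm wide, 16 mm deep.
- t_key: Loose T-handled key, 0.15 kg, 75 mm tall, parked upright at the start. Origin at the blade's lower end, z up. Blade along x, 38 x 5 mm (lowest 4 mm 34 x 2.5 mm), up to z = 12 mm; collar 60 mm across, z = 12 to 18; stem 16 mm across; red cross bar 66 mm along x, 16 mm thick in y, z = 49 to 75, gripped across its thickness. Engaged, the collar rests on the screw's top.
- blank_1: Wooden blank (pine block with a drilled hole), 44 mm in x, 110 mm in y, 35 mm tall, 0.11 to 0.22 kg; origin under its middle. Two or three of the blanks are there, in front or to the right of the orange case (the block at the back wall is not one).
- blank_2: Wooden blank (pine block with a drilled hole), 44 mm in x, 110 mm in y, 35 mm tall, 0.11 to 0.22 kg; origin under its middle. Two or three of the blanks are there, in front or to the right of the orange case (the block at the back wall is not one).
- blank_3: Wooden blank (pine block with a drilled hole), 44 mm in x, 110 mm in y, 35 mm tall, 0.11 to 0.22 kg; origin under its middle. Two or three of the blanks are there, in front or to the right of the orange case (the block at the back wall is not one).
- valve_stand: Fixed stand of the suction ball valve, 80 x 90 mm base; origin on the bench under the handle's axis; the brass pipe runs along its y at 52 mm height.
- valve_handle (a joint): Quarter-turn valve handle, vertical axis through the stand's origin: 0 = fully open, handle along the pipe, pointing to the stand's -y; grows clockwise seen from above to a hard stop at 1.571 rad = fully shut, handle across the pipe, pointing to the stand's -x (towards the robot). Starts near open. Stays where left; friction about 0.25 N m.
- valve_grip (a point): Middle of the yellow grip, 75 mm from the handle's axis and 91 mm above the bench. The grip is 66 mm long along the handle (the point's y axis), 14 mm wide, 18 mm high (82 to 100 mm above the bench).
- lens_tub: Bystander: black plastic tub with lid, 56 mm across, 36 mm tall; origin under its centre. Leave alone.
- driver_blue: Bystander: blue screwdriver, 164 mm long, lying left of the bed. Leave alone.
- marker: Bystander: red and white marker, 135 mm long, 16 mm thick, lying to the left of the bed. Leave alone.
- paint_tin: Bystander: paint tin with a green and yellow label, 75 mm across, 110 mm tall, standing behind the bed. Leave alone.
- red_tape: Bystander: round red pocket tape, 71 mm across, 30 mm tall, behind the bed. Leave alone.
Not all that is in view belongs to the job. What is shaped like the t_key but pink is not meant.

How it is judged:
By the outcome, as a careful person would: the job done as asked, in the order asked, and still so for the second after the job is handed in, with the robot touching nothing.
Of blank_1, blank_2, blank_3 only 2 to 3 are there at a start; the rules pass over those that are not, and their reading is None.
At some moment in a run one of blank_1, blank_2, blank_3 may be knocked a few centimetres aside while the robot is not near it.
It also fails if it takes over 210 s, if anything falls off the work surface, if the arm or the gripper's body presses on something with over 40 N, if the wrist force passes 120 N, or if a joint passes its speed limit or range.

## Robot

A 6-joint arm with a two-finger parallel gripper is mounted at the origin on a cart in front of the work surface, level with it; the furniture and walls round the work are solid. World frame = base frame: x ahead of the robot, y to its left, z up, the work surface at z = 0. Lengths are in m, angles in rad, forces in N, time in s.
With the tool pointing down it reaches from about 0.35 to 0.975 m from the base axis. Payload 4.9 kg.
Tool frame: the origin (TCP) lies at the very end of the fingers, on their centre line; the grasp point (between the pads) lies 19 mm behind it (ctrl.grip_point_offset is the distance from the TCP to the grasp point, in m); z points along the fingers, y is the line along which they close (so a half turn about z gives the same grasp; the last joint's range is limited). The gripper opens to 85 mm and grips with 20 to 120 N. Pads are 22 mm wide; open, the fingers measure 114 mm over their backs; the gripper's body (76 mm by 85 mm) begins 54 mm behind the grasp point. The pads swing forward as they close: fully open they stand 13 mm farther back than shut.
Start: joints at [1.141, 0.053, 1.613, -0, 1.476, -0.119], TCP at [0.191, 0.595, 0.231] pointing down, gripper open.
Joint ranges: [-3.01, 3.01], [-1.01, 2.22], [0.06, 2.58], [-1.02, 4.17], [0.09, 2.62], [-3.14, 3.14]. Speed limits (rad/s): [2.57, 2.57, 3.14, 3.14, 3.14, 3.14].

## Interface

Orientations are given as a rotation vector (axis times angle).
In Python, from station import ctrl gives the robot as it stands.
- The arm moves only by the tool send_rows, never from a script. Its argument "rows" is a list of rows, each a list of 3 entries, a list of its own where there are three numbers: the finger opening in cm, from 0 to 8.54, then the shift along the tool's x, y, z in cm, then the turn about the tool's z in degrees. A call has 1 to 10 rows; each row shifts and turns the commanded pose from where the row before left it, along the tool's axes as they then stand; what a row does not reach is not made up. A row lasts 1/8 s, in which the tool goes at most 62.5 mm and 10.7 degrees, less where a joint would pass 70% of its speed; a pose out of reach is approached as far as the arm can. A call with a gripper value outside its range is refused whole. The fingers move at their own pace and stop on an object; "newtons" is the grip in N (left out, the last holds). Time passes only in rows, so rows that do not move let the fingers close. It gives the time, the measured TCP pose, the force, the opening and the grip force at its end, in the units of the state.
- ctrl.get_obs(): the state, without advancing time (a new reading comes with each control period).
- ctrl.get_image(name): name is "side" or "top" or "wrist"; returns a dict with "frame" (400x640x3 uint8, red, green, blue), "range_z" (400x640 float32, m along the optical axis (not along the pixel's ray), 0 where there is no reading), "fx", "fy", "cx", "cy" (pixels), "cam_to_world" (4x4, takes a point from camera to world coordinates). Camera axes: x right, y down, z forward; pixel columns grow to the right and rows downward; lengths in m; the calibration is good to about 2 mm. A picture is of the moment at which its call begins.
- ctrl.finish_job(): hands the job in; it is judged then, once.
The state is a dict: "t": time; "q": joint angles; "dq": joint speeds; "effort": joint torques, N m; "tool_pos": TCP position; "tool_rot": TCP orientation; "contact_force": force on the tool from outside, world axes, zero at the start; "wrist_torque": the same for the moment, N m; "opening": finger opening in m; "grip_force": force on a finger pad.
Only numpy, scipy, OpenCV 4.12 (cv2) and the standard library are available. Lean on these libraries where they do the work, as an engineer would, in place of code of your own. Each camera call takes 0.05 s, during which the arm holds its last target. There are 200 camera calls.

## Working session

There is one attempt and no reset: what is moved stays moved. The work goes in short steps, Python scripts to look and compute and a tool call to move; the robot and the scene stay as the last step left them, time stands still between calls to the robot, and variables do not carry over. Pictures are saved under pics/ and viewed, at most 14 in all, crops included, and the job is handed in when it is done.

Besides the shell and the picture viewer there is one more tool, called after "Emit:" by a JSON object that holds its "fn" and its "kwargs", one argument or row to a line. send_rows: Moves the arm, as the interface text tells. Its arguments: {"type":"object","properties":{"rows":{"type":"array","items":{"type":"array"}},"newtons":{"type":"number"}},"required":["rows"]}

```bash
mkdir -p pics; ls; cat > h.py <<'E'
import numpy as np, cv2
from station import ctrl
from scipy.spatial.transform import Rotation as R
def save(n,im,crop=None,s=1):
    f=im["frame"][:,:,::-1]
    if crop: x0,y0,x1,y1=crop; f=f[y0:y1,x0:x1]
    cv2.imwrite("pics/"+n+".png",cv2.resize(f,None,fx=s,fy=s))
def cloud(im):
    z=im["range_z"].astype(float); v,u=np.mgrid[:z.shape[0],:z.shape[1]]
    P=np.stack([(u-im["cx"])/im["fx"]*z,(v-im["cy"])/im["fy"]*z,z],-1)
    T=np.array(im["cam_to_world"]); W=P@T[:3,:3].T+T[:3,3]; W[z==0]=np.nan
    return W
E
python3 - <<'E'
from h import *
import pickle
for n in ("top","side"):
    im=ctrl.get_image(n); save(n+"0",im,s=1.25); pickle.dump(im,open(n+"0.pkl","wb"))
    print(n,np.round(im["cam_to_world"],3).tolist(),im["fx"])
o=ctrl.get_obs(); print(o["t"],o["tool_pos"],o["tool_rot"],o["contact_force"])
E
```

```text
pics
top [[-0.001, -0.996, 0.088, 0.448], [-1.0, 0.001, 0.009, 0.039], [-0.009, -0.088, -0.996, 1.501], [0.0, 0.0, 0.0, 1.0]] 401.66219351420466
side [[-0.831, -0.226, 0.508, -0.332], [-0.556, 0.358, -0.75, 1.373], [-0.012, -0.906, -0.423, 0.806], [0.0, 0.0, 0.0, 1.0]] 508.082987819889
0.1 [0.190897   0.59453326 0.23018603] [-4.86140789e-01 -3.10322363e+00  2.84511228e-03] [-0.42583904  0.29627526  0.3525137 ]
```

View pics/top0.png

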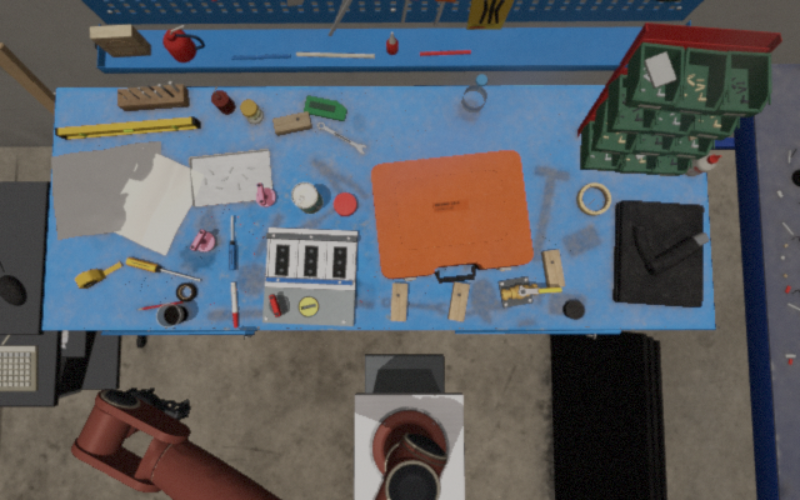

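View pics/side0.png

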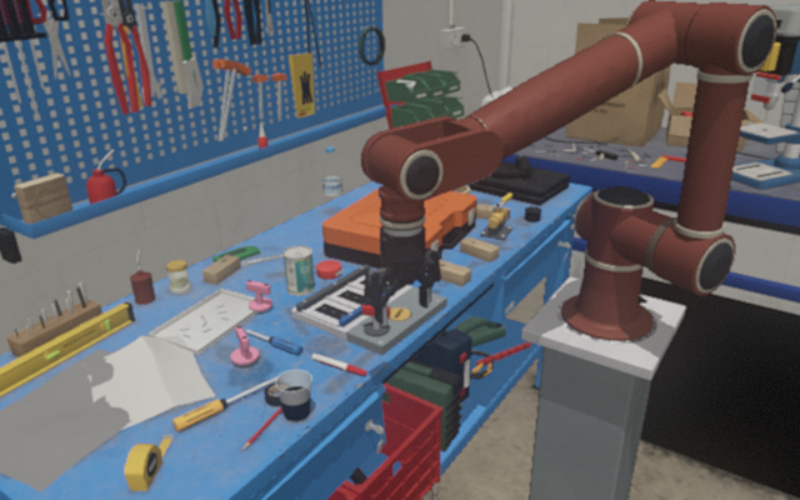

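Top view (800x500 scale): the bed is at (311,277). The red key (277,304) is parked in its front deck and the brass screw is at (309,306). The pink look-alikes are at (204,240) and (265,195).

Candidates for blanks are (399,301), (458,301) and (553,267). The block at (292,123) is at the back wall, so it isn't one. The valve is at (520,290) with its handle to the right, and the lens tub is at (573,309). Next is one close crop to check these choices.

```bash
python3 - <<'E'
from h import *
import pickle
im=pickle.load(open("top0.pkl","rb"))
save("crop0",im,(205,175,475,265),2.9)
W=cloud(im); f=im["frame"].astype(int); hsv=cv2.cvtColor(im["frame"],cv2.COLOR_RGB2HSV).astype(int)
vv,uu=np.mgrid[:400,:640]
def rep(name,m):
    m=(m&np.isfinite(W[...,2])).astype(np.uint8); n,l,st,c=cv2.connectedComponentsWithStats(m)
    for i in range(1,n):
        if st[i,4]<25: continue
        p=W[l==i]; (cx,cy),(a,b),an=cv2.minAreaRect((p[:,:2]*1000).astype(np.float32))
        print(name,st[i,:5],"rect",np.round([cx,cy,a,b,an],1),"mean",np.round(p.mean(0),4))
roi=(uu>205)&(uu<475)&(vv>175)&(vv<265)
z=W[...,2]
rep("blank",roi&(z>0.029)&(z<0.041)&(uu>300)&(hsv[...,0]>8)&(hsv[...,0]<25))
rep("tall",roi&(z>0.05))
rep("yellow",roi&(hsv[...,0]>20)&(hsv[...,0]<35)&(hsv[...,1]>150)&(z>0.015))
rep("red",roi&((hsv[...,0]<6)|(hsv[...,0]>174))&(hsv[...,1]>150)&(uu<300))
rep("plate",roi&(z>0.018)&(z<0.030)&(uu<300))
rep("fence",roi&(z>0.037)&(z<0.050)&(uu<300))
rep("pads",roi&(hsv[...,2]<50)&(uu<300)&(uu>212)&(z>0.02)&(z<.035))
E
```

```text
blank [435 200  17  30 338] rect [ 517.8 -424.3  108.8   46.2    7.1] mean [ 0.5179 -0.424   0.0344]
blank [313 226  13  31 350] rect [422.3  28.1  43.7 108.6  89.8] mean [0.4206 0.0285 0.0344]
blank [359 226  17  31 344] rect [ 422.3 -146.1   45.7  109.1   80.3] mean [ 0.4226 -0.1459  0.0343]
blank [453 241  14  14  91] rect [ 399.7 -478.2   50.3   43.1   59.6] mean [ 0.399  -0.4765  0.0355]
tall [ 301  176  126   49 4932] rect [ 566.9 -127.4  438.1  168.8   90. ] mean [ 0.5805 -0.1174  0.0999]
tall [401 227  49  13 338] rect [ 453.2 -343.5   36.8  160.1    4.7] mean [ 0.452  -0.3303  0.0779]
tall [215 235  11  19 107] rect [412.8 378.5  65.4  18.6  19.5] mean [0.4131 0.377  0.0822]
yellow [437 230  11   3  28] rect [ 457.7 -398.    34.3    7.    89.9] mean [ 0.458  -0.3977  0.0988]
red [216 236   9  17  62] rect [412.3 377.7  60.2  14.8  18.4] mean [0.4129 0.3768 0.0846]
plate [215 182  71   7 260] rect [629.4 283.6 260.4  15.7  87.5] mean [0.6294 0.2825 0.0233]
plate [ 210  191   76   70 3998] rect [480.2 290.3 267.1 246.9  87.8] mean [0.4804 0.2862 0.0239]
fence [213 186  73   7 334] rect [611.2 284.  264.3  17.8  87.6] mean [0.6111 0.2849 0.043 ]
fence [213 222  69   6 246] rect [482.7 289.7 248.3  13.8  87.7] mean [0.4825 0.2873 0.0422]
pads [221 197   9  23 137] rect [5.434e+02 3.737e+02 8.190e+01 3.170e+01 3.000e-01] mean [0.5436 0.3728 0.0254]
pads [244 198  10  22 136] rect [541.4 288.2  30.7  78.9  87.4] mean [0.5405 0.2881 0.0256]
pads [267 199   9  23 147] rect [5.360e+02 2.039e+02 8.150e+01 3.030e+01 1.000e-01] mean [0.5354 0.2034 0.0254]
```

View pics/crop0.png

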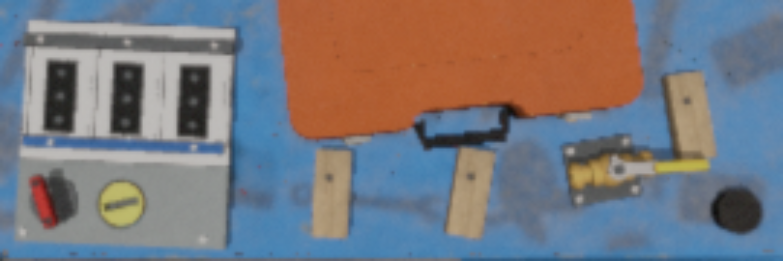

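The crop confirms the choices: key bar crop (42,200), screw (122,205), valve lever (660,167), two blanks (332,192) and (471,192), a third at (690,115), and the tub (737,210). Next I'll write a move planner and go over the valve for a near look.

```bash
cat >> h.py <<'E'
def pose():
    o=ctrl.get_obs(); M=R.from_rotvec(o["tool_rot"]).as_matrix()
    return np.array(o["tool_pos"]),np.degrees(np.arctan2(M[1,1],M[0,1])),o   # yaw of tool y (closing line)
def plan(wps,op,cur=None,dec=1,maxstep=5.5):
    """wps: list of (x,y,z,yaw,[n]); tool assumed pointing down; tool y=(c,s,0), z=-Z, x = y x z"""
    p,y,_=pose() if cur is None else (np.array(cur[0]),cur[1],0)
    rows=[]
    for w in wps:
        t=np.array(w[:3]); dy=w[3]-y
        n=w[4] if len(w)>4 else max(1,int(np.ceil(np.linalg.norm(t-p)*100/maxstep)),int(np.ceil(abs(dy)/10.5)))
        p0,y0=p.copy(),y
        for i in range(1,n+1):
            c,s=np.cos(np.radians(y)),np.sin(np.radians(y)); Y=np.array([c,s,0]);Z=np.array([0,0,-1.]);X=np.cross(Y,Z)
            d=p0+(t-p0)*i/n-p; sh=np.round([d@X*100,d@Y*100,d@Z*100],dec)
            tn=np.round(-(y0+dy*i/n-y)*2)/2
            p=p+(X*sh[0]+Y*sh[1]+Z*sh[2])/100; y-=tn
            rows.append("[%g,[%s],%g]"%(op,",".join("%g"%(v+0) for v in sh),tn))
    print("[%s]"%",".join(rows),len(rows)); print("end",np.round(p,4),round(y,1)); return p,y
def bed(x,y):
    a=BY; return np.array([BX+x*np.cos(a)-y*np.sin(a),BYY+x*np.sin(a)+y*np.cos(a)])
BX,BYY,BY=0.5447,0.2875,-0.043
E
python3 - <<'E'
from h import *
p,y,o=pose(); print(p,y)
plan([(0.40,0.40,0.30,40),(0.50,0.0,0.30,20),(0.42,-0.36,0.28,0)],8.5)
E
```

```text
[0.190897   0.59453326 0.23018603] 72.19320275358305
[[8.5,[-4.3,-2,-1.2],5.5],[8.5,[-4.5,-1.6,-1.1],5],[8.5,[-4.6,-1.2,-1.2],5.5],[8.5,[-4.7,-0.8,-1.2],5.5],[8.5,[-4.8,-0.3,-1.1],5.5],[8.5,[-4.7,0.2,-1.2],5],[8.5,[-4.6,-2.3,0],2.5],[8.5,[-4.7,-2,0],2.5],[8.5,[-4.9,-1.9,0],2.5],[8.5,[-4.8,-1.7,0],2.5],[8.5,[-5,-1.4,0],2.5],[8.5,[-5,-1.2,0],2.5],[8.5,[-5.1,-1,0],2.5],[8.5,[-5.1,-0.8,0],2.5],[8.5,[-4.4,-2.8,0.3],3],[8.5,[-4.6,-2.7,0.3],3],[8.5,[-4.7,-2.3,0.3],2.5],[8.5,[-4.8,-2.2,0.3],3],[8.5,[-4.9,-1.9,0.2],3],[8.5,[-5,-1.6,0.3],3],[8.5,[-5.1,-1.4,0.3],2.5]] 21
end [ 0.4203 -0.3602  0.2802] 0.2
```

Emit:
{"fn": "send_rows", "kwargs": {
  "rows": [
    [8.5,[-4.3,-2,-1.2],5.5],
    [8.5,[-4.5,-1.6,-1.1],5],
    [8.5,[-4.6,-1.2,-1.2],5.5],
    [8.5,[-4.7,-0.8,-1.2],5.5],
    [8.5,[-4.8,-0.3,-1.1],5.5],
    [8.5,[-4.7,0.2,-1.2],5],
    [8.5,[-4.6,-2.3,0],2.5],
    [8.5,[-4.7,-2,0],2.5],
    [8.5,[-4.9,-1.9,0],2.5],
    [8.5,[-4.8,-1.7,0],2.5]
  ],
  "newtons": 50
}}

```text
t: 1.35
tool_pos: [0.4497, 0.1991, 0.3008]
tool_rot: [-1.568, -2.722, 0.001]
contact_force: [0.1, -0.3, -0.0]
opening: 0.085
grip_force: 0.0
```

Emit:
{"fn": "send_rows", "kwargs": {
  "rows": [
    [8.5,[-5,-1.4,0],2.5],
    [8.5,[-5,-1.2,0],2.5],
    [8.5,[-5.1,-1,0],2.5],
    [8.5,[-5.1,-0.8,0],2.5],
    [8.5,[-4.4,-2.8,0.3],3],
    [8.5,[-4.6,-2.7,0.3],3],
    [8.5,[-4.7,-2.3,0.3],2.5],
    [8.5,[-4.8,-2.2,0.3],3],
    [8.5,[-4.9,-1.9,0.2],3],
    [8.5,[-5,-1.6,0.3],3]
  ]
}}

```text
t: 2.6
tool_pos: [0.4313, -0.3096, 0.2839]
tool_rot: [-2.171, -2.271, -0.0]
contact_force: [0.9, 0.7, 0.8]
opening: 0.0852
grip_force: 0.0
```

```bash
python3 - <<'E'
from h import *
import pickle
p,y,o=pose(); print(p,y,o["t"],o["dq"])
im=ctrl.get_image("wrist"); save("w1",im); pickle.dump(im,open("w1.pkl","wb")); print(np.round(im["cam_to_world"],3).tolist(),im["fx"])
E
```

```text
[ 0.43130161 -0.30958691  0.28385868] 2.5799205195301846 2.6 [-0.70842478  0.39087599 -0.29026753  0.00161815 -0.10022204 -0.28953249]
[[0.999, 0.043, 0.013, 0.427], [0.045, -0.95, -0.309, -0.23], [-0.001, 0.31, -0.951, 0.426], [0.0, 0.0, 0.0, 1.0]] 353.8420992349691
```

View pics/w1.png

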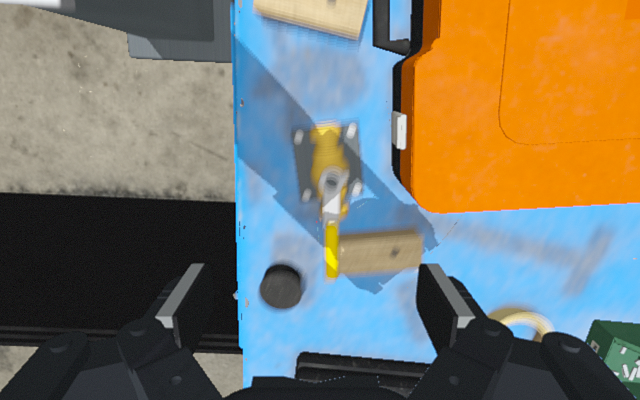

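The near view shows the valve hub at (333,181), the yellow grip at (332,250), a blank right beside the grip at (380,255), and the tub at (281,286). I'll measure again with the arm settled.

```bash
python3 - <<'E'
from h import *
im=ctrl.get_image("wrist"); im=ctrl.get_image("wrist"); W=cloud(im); hsv=cv2.cvtColor(im["frame"],cv2.COLOR_RGB2HSV).astype(int); z=W[...,2]
p,y,o=pose(); print(p,y,np.abs(o["dq"]).max())
m=(hsv[...,0]>22)&(hsv[...,0]<35)&(hsv[...,1]>180)&(z>0.09)&(W[...,0]<.56); g=W[m]
print("grip",m.sum(),np.round(np.median(g,0),4),np.round(g.min(0),3),np.round(g.max(0),3),cv2.minAreaRect((g[:,:2]*1000).astype(np.float32)))
for n,lo,hi in(("lever/hub",.06,.13),):
    m=(z>lo)&(z<hi)&(W[...,0]<.52)&(W[...,1]<-.25)&(W[...,1]>-.46)
    for yy in np.arange(-.45,-.27,.01):
        s=W[m&(abs(W[...,1]-yy)<.004)]
        if len(s)>5: print(round(yy,2),len(s),np.round([s[:,0].min(),s[:,0].max(),np.median(s[:,2]),s[:,2].max()],4))
m=(z<.012)&(z>.003)&(W[...,0]<.54)&(W[...,1]<-.22)&(W[...,1]>-.4)&(hsv[...,1]<90)
print("base",cv2.minAreaRect((W[m][:,:2]*1000).astype(np.float32)))
m=(z>.028)&(z<.04)&(hsv[...,0]>8)&(hsv[...,0]<25)&(W[...,1]<-.36)&(W[...,0]>.44)&(W[...,1]>-.5)&(W[...,0]<.6)
print("b3",cv2.minAreaRect((W[m][:,:2]*1000).astype(np.float32)))
E
```

```text
[ 0.43105875 -0.3095306   0.28318071] 2.4872570323103944 0.04810426567544322
grip 719 [ 0.4524 -0.3878  0.0988] [ 0.445 -0.421  0.093] [ 0.461 -0.359  0.101] ((452.66558837890625, -389.8556213378906), (12.642210960388184, 62.74724578857422), 3.6463398933410645)
-0.42 70 [0.447  0.4609 0.0987 0.1003]
-0.41 93 [0.4465 0.4604 0.0988 0.1004]
-0.4 98 [0.4459 0.4598 0.0987 0.1006]
-0.39 100 [0.4454 0.4591 0.0988 0.1009]
-0.38 100 [0.4448 0.4586 0.0987 0.101 ]
-0.37 107 [0.4422 0.4619 0.0986 0.101 ]
-0.36 216 [0.4408 0.4693 0.0917 0.1   ]
-0.35 147 [0.4415 0.4677 0.091  0.0933]
-0.34 163 [0.4385 0.4644 0.0908 0.093 ]
-0.33 174 [0.4317 0.463  0.0909 0.0924]
-0.32 227 [0.4292 0.4641 0.0912 0.0987]
-0.31 401 [0.43   0.4658 0.0824 0.0983]
-0.3 208 [0.4305 0.46   0.0657 0.0691]
-0.29 185 [0.4313 0.5183 0.0633 0.0817]
-0.28 286 [0.4276 0.52   0.0738 0.0988]
base ((467.3488464355469, -318.6962890625), (120.28944396972656, 180.97601318359375), 8.428838729858398)
b3 ((517.0777587890625, -424.0273742675781), (104.35970306396484, 45.39995574951172), 7.884007930755615)
```

```bash
python3 - <<'E'
from h import *
plan([(0.4523,-0.3895,0.20,3.4),(0.4523,-0.3895,0.079,3.4,4)],5,dec=2)
# arc
ax=np.array([.448,-.3145]); r=.0752; b0=-86.7; w=[]
for i in range(1,9):
    b=np.radians(b0-10*i); w.append((ax[0]+r*np.cos(b),ax[1]+r*np.sin(b),0.079,3.4-10*i,1))
plan(w,0,cur=((.4523,-.3895,.079),3.4),dec=2)
E
```

```text
[[5,[-2.69,0.59,2.77],-0.5],[5,[-2.7,0.57,2.78],-0],[5,[-2.7,0.57,2.77],-0.5],[5,[0,0,3.02],0],[5,[0,0,3.03],0],[5,[0,0,3.02],0],[5,[0,0,3.03],0]] 7
end [ 0.4523 -0.3895  0.079 ] 3.5
[[0,[0.11,-1.3,0],10],[0,[0.11,-1.31,0],10],[0,[0.12,-1.31,0],10],[0,[0.12,-1.3,0],10],[0,[0.12,-1.31,0],10],[0,[0.11,-1.3,0],10],[0,[0.12,-1.31,0],10],[0,[0.12,-1.3,0],10]] 8
end [ 0.3749 -0.3318  0.079 ] -76.6
```

Emit:
{"fn": "send_rows", "kwargs": {
  "rows": [
    [5,[-2.7,0.6,2.8],-0.5],
    [5,[-2.7,0.6,2.8],0],
    [5,[-2.7,0.6,2.8],-0.5],
    [5,[0,-0.1,3],0],
    [5,[0,0,3],0],
    [5,[0,0,3],0],
    [5,[0,0,3],0],
    [0,[0,0,0],0],
    [0,[0,0,0],0],
    [0,[0,0,0],0]
  ],
  "newtons": 30
}}

```text
t: 4.0
tool_pos: [0.4541, -0.3879, 0.0816]
tool_rot: [2.147, 2.292, 0.001]
contact_force: [0.4, 3.1, -0.4]
opening: 0.0131
grip_force: 33.5
```

Emit:
{"fn": "send_rows", "kwargs": {
  "rows": [
    [0,[0,0,0],0],
    [0,[0,0,0],0]
  ]
}}

```text
t: 4.25
tool_pos: [0.4541, -0.3879, 0.0816]
tool_rot: [2.148, 2.291, 0.002]
contact_force: [0.5, 5.2, 4.4]
opening: 0.0132
grip_force: 34.1
```

Emit:
{"fn": "send_rows", "kwargs": {
  "rows": [
    [0,[0.11,-1.3,0],10],
    [0,[0.11,-1.31,0],10],
    [0,[0.12,-1.31,0],10],
    [0,[0.12,-1.3,0],10],
    [0,[0.12,-1.31,0],10],
    [0,[0.11,-1.3,0],10],
    [0,[0.12,-1.31,0],10],
    [0,[0.12,-1.3,0],8],
    [0,[0,0,0],0]
  ]
}}

```text
t: 5.38
tool_pos: [0.3796, -0.3329, 0.0818]
tool_rot: [3.104, 0.421, 0.017]
contact_force: [14.8, -6.2, -10.1]
opening: 0.0131
grip_force: 43.8
```

Emit:
{"fn": "send_rows", "kwargs": {
  "rows": [
    [0,[0.3,-0.5,0],4],
    [0,[0.2,-0.4,0],3],
    [0,[0,0,0],0]
  ]
}}

```text
t: 5.75
tool_pos: [0.3791, -0.3288, 0.0818]
tool_rot: [3.112, 0.237, 0.004]
contact_force: [3.8, -25.7, -13.9]
opening: 0.0131
grip_force: 35.2
```

Emit:
{"fn": "send_rows", "kwargs": {
  "rows": [
    [0,[0,-0.2,0],1],
    [0,[0,0,0],0]
  ]
}}

```text
t: 6.0
tool_pos: [0.3791, -0.3286, 0.0819]
tool_rot: [3.109, 0.211, 0.006]
contact_force: [4.9, -32.9, -18.4]
opening: 0.0133
grip_force: 40.2
```

Emit:
{"fn": "send_rows", "kwargs": {
  "rows": [
    [0,[0,0.3,0],0],
    [3,[0,0,0],0],
    [5,[0,0,0],0],
    [5,[0,0,0],0],
    [5,[0,0,-4],0],
    [5,[0,0,-5],0],
    [5,[3,0,-5],0],
    [5,[3,0,-4],0],
    [5,[0,0,0],0],
    [5,[0,0,0],0]
  ]
}}

```text
t: 7.25
tool_pos: [0.4374, -0.3133, 0.2593]
tool_rot: [-3.134, -0.211, 0.002]
contact_force: [0.4, -0.2, -0.5]
opening: 0.0498
grip_force: 0.0
```

```bash
python3 - <<'E'
from h import *
im=ctrl.get_image("wrist"); W=cloud(im); z=W[...,2]; save("w2",im)
hsv=cv2.cvtColor(im["frame"],cv2.COLOR_RGB2HSV).astype(int)
p,y,o=pose(); print(p,y,o["contact_force"])
m=(z>.09)&(z<.11)&(W[...,0]<.42)&(W[...,0]>.32)&(abs(W[...,1]+.33)<.06)
print("grip",cv2.minAreaRect((W[m][:,:2]*1000).astype(np.float32)))
v,u=np.mgrid[:400,:640]
c=cv2.undistortPoints
E
```

```text
[ 0.43690148 -0.31315115  0.25835262] -82.31101466854247 [-0.84746118 -0.4734677  -0.30640873]
grip ((382.0389404296875, -327.5206298828125), (79.25086975097656, 15.6473388671875), 9.136653900146484)
```

View pics/w2.png

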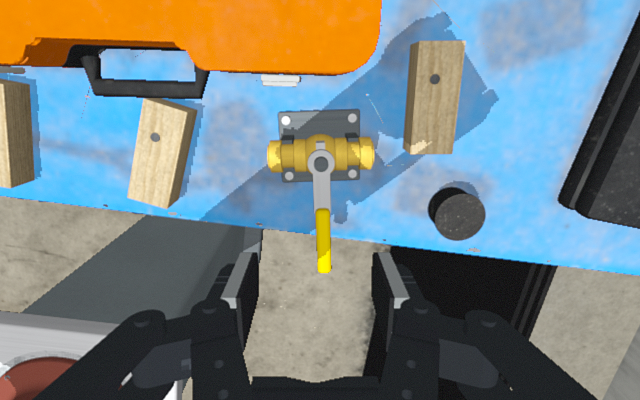

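The handle, (320,163) to (323,270), now stands square across the pipe and the stop was felt, so the valve is fully shut. Next I'll look over the key and screw.

```bash
python3 - <<'E'
from h import *
plan([(0.48,0.0,0.29,-76),(0.37,0.33,0.25,-70.5)],6,maxstep=5.9)
E
```

```text
[[6,[1.4,-5.1,-0.5],-1],[6,[1.5,-5,-0.6],-1],[6,[1.6,-5.1,-0.5],-1],[6,[1.7,-4.9,-0.5],-1],[6,[1.7,-5,-0.5],-1.5],[6,[1.9,-4.9,-0.6],-1],[6,[-0.4,-5.8,0.7],-1],[6,[-0.4,-5.8,0.6],-1],[6,[-0.2,-5.8,0.7],-0.5],[6,[-0.1,-5.8,0.7],-1],[6,[-0.1,-5.8,0.7],-1],[6,[0,-5.8,0.6],-1]] 12
end [0.3698 0.3302 0.2504] -70.3
```

Emit:
{"fn": "send_rows", "kwargs": {
  "rows": [
    [6,[1.4,-5.1,-0.5],-1],
    [6,[1.5,-5,-0.6],-1],
    [6,[1.6,-5.1,-0.5],-1],
    [6,[1.7,-4.9,-0.5],-1],
    [6,[1.7,-5,-0.5],-1.5],
    [6,[1.9,-4.9,-0.6],-1],
    [6,[-0.4,-5.8,0.7],-1],
    [6,[-0.4,-5.8,0.6],-1],
    [6,[-0.2,-5.8,0.7],-0.5],
    [6,[-0.1,-5.8,0.7],-1]
  ]
}}

```text
t: 8.55
tool_pos: [0.4061, 0.2204, 0.2629]
tool_rot: [3.104, 0.482, -0.004]
contact_force: [1.2, 1.2, -0.3]
opening: 0.06
grip_force: 0.0
```

Emit:
{"fn": "send_rows", "kwargs": {
  "rows": [
    [6,[-0.1,-5.8,0.7],-1],
    [6,[0,-5.8,0.6],-1],
    [6,[0,0,0],0],
    [6,[0,0,0],0],
    [6,[0,0,0],0]
  ]
}}

```text
t: 9.18
tool_pos: [0.3712, 0.3282, 0.2518]
tool_rot: [3.095, 0.534, -0.001]
contact_force: [0.2, -0.2, 0.4]
opening: 0.0603
grip_force: 0.0
```

```bash
python3 - <<'E'
from h import *
im=ctrl.get_image("wrist"); W=cloud(im); z=W[...,2]; save("w3",im)
hsv=cv2.cvtColor(im["frame"],cv2.COLOR_RGB2HSV).astype(int)
p,y,o=pose(); print(p,y,o["contact_force"])
def rect(n,m):
    m=m&np.isfinite(z); k,l,st,c=cv2.connectedComponentsWithStats(m.astype(np.uint8))
    for i in range(1,k):
        if st[i,4]>150:
            q=W[l==i]; r=cv2.minAreaRect((q[:,:2]*1000).astype(np.float32)); print(n,st[i],np.round(r[0]+r[1]+(r[2],),1),np.round(np.median(q[:,2]),4))
near=(abs(W[...,0]-.41)<.2)&(abs(W[...,1]-.3)<.2)
rect("bar",((hsv[...,0]<6)|(hsv[...,0]>174))&(hsv[...,1]>150)&(z>.078)&(z<.095)&near)
rect("screw",(hsv[...,0]>15)&(hsv[...,0]<35)&(hsv[...,1]>90)&(z>.02)&(z<.035)&near)
rect("rail",(z>.038)&(z<.05)&near)
rect("slot",(hsv[...,2]<90)&(np.hypot(W[...,0]-.408,W[...,1]-.293)<.03)&near)
rect("deckish",(z>.019)&(z<.03)&near)
E
```

```text
[0.37131888 0.32825538 0.25203893] -70.4439799325607 [-0.07964907 -0.0980085  -0.99891991]
bar [ 265   73   20   77 1138] [410.6 379.   63.3  15.4  19.4] 0.0853
screw [ 331  112   54   54 1844] [406.5 293.7  54.8  54.6  38.3] 0.0251
rail [ 264    7  247  120 4268] [480.4 290.7 251.6  14.2  87.6] 0.0415
slot [338 134  42  13 281] [405.2 291.7   8.4  42.7  14.3] 0.0093
slot [  383   254   224   146 14795] [388.9 292.6  22.3  49.9  10.9] 0.3129
deckish [  221     0   353   227 45181] [475.7 290.5 266.9 243.4  87.6] 0.0235
```

View pics/w3.png

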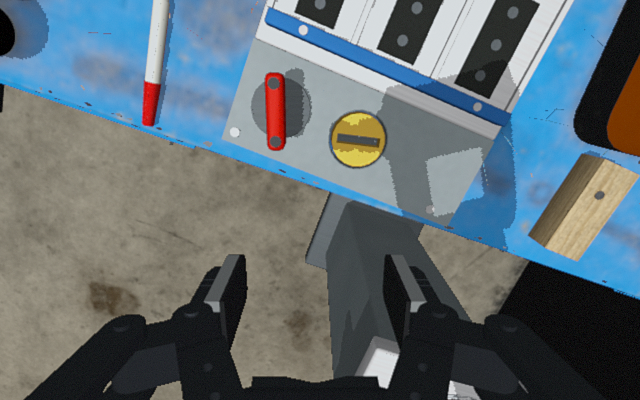

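The wrist view shows the red key bar at (275,111), the screw at (358,139) with its slot close to crosswise, and the marker at left. Now to take the key.

```bash
python3 - <<'E'
from h import *
plan([(0.411,0.3788,0.13,-70.5),(0.411,0.3788,0.057,-70.5,3)],6,dec=2)
E
```

```text
[[6,[1.81,-1.14,4.07],0],[6,[1.81,-1.15,4.07],0],[6,[1.81,-1.14,4.06],0],[6,[0,0,2.43],0],[6,[0,0,2.44],0],[6,[0,0,2.43],0]] 6
end [0.411  0.3788 0.057 ] -70.4
```

Emit:
{"fn": "send_rows", "kwargs": {
  "rows": [
    [6,[1.8,-1.1,4.1],0],
    [6,[1.8,-1.2,4],0],
    [6,[1.8,-1.1,4.1],0],
    [6,[0,0,2.4],0],
    [6,[0,0,2.4],0],
    [6,[0,0,2.4],0],
    [6,[0,0,0],0],
    [0,[0,0,0],0],
    [0,[0,0,0],0],
    [0,[0,0,0],0]
  ],
  "newtons": 70
}}

```text
t: 10.48
tool_pos: [0.4113, 0.3803, 0.06]
tool_rot: [-3.094, -0.537, -0.005]
contact_force: [0.7, -0.0, 2.1]
opening: 0.015
grip_force: 68.8
```

Emit:
{"fn": "send_rows", "kwargs": {
  "rows": [
    [0,[0,0,0],0],
    [0,[0,0,0],0],
    [0,[0,0,-2],0],
    [0,[0,0,-2],0],
    [0,[0,0,0],0]
  ]
}}

```text
t: 11.1
tool_pos: [0.4116, 0.3808, 0.1013]
tool_rot: [-3.093, -0.537, -0.007]
contact_force: [1.1, 0.5, -1.2]
opening: 0.0153
grip_force: 68.4
```

```bash
python3 - <<'E'
from h import *
p,y,o=pose(); print(p,y,o["contact_force"],o["opening"])
plan([(0.4068,0.2936,0.115,13)],0,dec=2)
E
```

```text
[0.41158517 0.38083747 0.10130958] -70.29832381858041 [ 1.06503361  0.51229036 -1.1741335 ] 0.01526360778475073
[[0,[-0.42,1.01,-0.17],-10.5],[0,[-0.6,0.91,-0.17],-10.5],[0,[-0.76,0.79,-0.17],-10],[0,[-0.88,0.64,-0.17],-10.5],[0,[-0.98,0.47,-0.18],-10.5],[0,[-1.06,0.29,-0.17],-10.5],[0,[-1.09,0.09,-0.17],-10.5],[0,[-1.08,-0.11,-0.17],-10.5]] 8
end [0.4068 0.2936 0.115 ] 13.2
```

Emit:
{"fn": "send_rows", "kwargs": {
  "rows": [
    [0,[-0.4,1,-0.2],-10.5],
    [0,[-0.6,0.9,-0.2],-10.5],
    [0,[-0.8,0.8,-0.2],-10],
    [0,[-0.9,0.6,-0.2],-10.5],
    [0,[-1,0.5,-0.2],-10.5],
    [0,[-1,0.3,-0.2],-10.5],
    [0,[-1.1,0.1,0],-10.5],
    [0,[-1.1,-0.1,0],-10.5],
    [0,[0,0,0],0],
    [0,[0,0,0],0]
  ]
}}

```text
t: 12.35
tool_pos: [0.4054, 0.2926, 0.1101]
tool_rot: [-1.955, -2.459, 0.0]
contact_force: [-0.8, 0.6, -1.5]
opening: 0.015
grip_force: 68.4
```

```bash
python3 - <<'E'
from h import *
im=ctrl.get_image("wrist"); save("w4",im,(200,60,520,400),1.7)
W=cloud(im); z=W[...,2]; hsv=cv2.cvtColor(im["frame"],cv2.COLOR_RGB2HSV).astype(int)
p,y,o=pose(); print(p,y)
q=W[((hsv[...,0]<6)|(hsv[...,0]>174))&(hsv[...,1]>150)&(z>.09)&(z<.16)&(np.hypot(W[...,0]-.41,W[...,1]-.3)<.08)]
if len(q)>50:
  r=cv2.minAreaRect((q[:,:2]*1000).astype(np.float32)); print(len(q),r,q[:,2].max())
plan([(0.4068,0.2936,p[2],13,1)],0,dec=2)
E
```

```text
[0.40542802 0.29269984 0.11023823] 13.084320041382293
5377 ((404.3455810546875, 293.8439025878906), (16.35328483581543, 65.290283203125), 12.771092414855957) 0.14024028727113394
[[0,[0.06,0.15,0],0]] 1
end [0.4068 0.2936 0.1102] 13.1
```

View pics/w4.png

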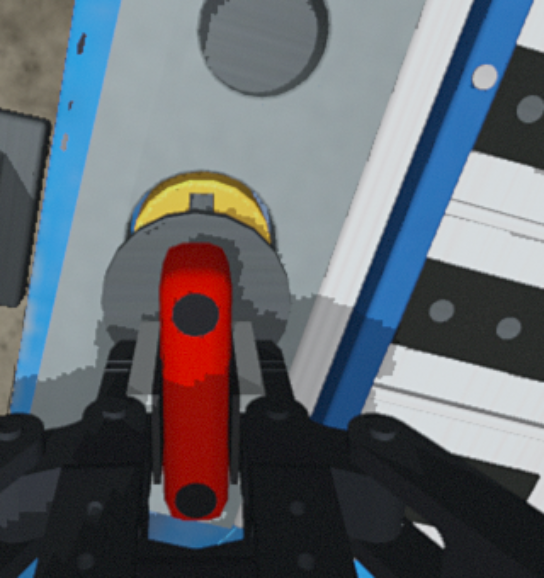

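The key is held square and the slot's end shows at crop (202,200), just beyond the collar. I'll compute the slot bearing from it and fit the screw rim.

```bash
python3 - <<'E'
from h import *
im=ctrl.get_image("wrist"); T=np.array(im["cam_to_world"])
def ray(u,v,h):
    d=T[:3,:3]@np.array([(u-im["cx"])/im["fx"],(v-im["cy"])/im["fy"],1]); return T[:3,3]+d*(h-T[2,3])/d[2]
for c in((202,193),(190,194),(214,194),):
    print(np.round(ray(200+c[0]/1.7,60+c[1]/1.7,.026)*1000,1))
W=cloud(im); z=W[...,2]; hsv=cv2.cvtColor(im["frame"],cv2.COLOR_RGB2HSV).astype(int)
m=(hsv[...,0]>15)&(hsv[...,0]<35)&(hsv[...,1]>90)&(z>.02)&(z<.035)&(np.hypot(W[...,0]-.407,W[...,1]-.293)<.04)
q=W[m][:,:2]*1000; h=cv2.convexHull(q.astype(np.float32))[:,0]
far=h[np.hypot(*(h-[406.5,293.7]).T)>25.5]
from scipy.optimize import least_squares
s=least_squares(lambda c:np.hypot(*(far-c).T)-28,[406.5,293.7],loss="soft_l1"); print(s.x,len(far),s.cost)
# parking hole
v,u=np.mgrid[:400,:640]; m=(z<.02)&(np.hypot(W[...,0]-.41,W[...,1]-.379)<.04); print("hole",cv2.minEnclosingCircle((W[m][:,:2]*1000).astype(np.float32)),m.sum())
E
```

```text
[401.9 315.5  26. ]
[397.4 314.   26. ]
[406.5 316.1  26. ]
[406.19325756 293.40694376] 29 1.0514759998059942
hole ((409.8672180175781, 378.4717712402344), 23.659805297851562) 4692
```

Emit:
{"fn": "send_rows", "kwargs": {
  "rows": [
    [0,[0,0.15,1],1],
    [0,[0,0,1.2],0],
    [0,[0,0,1.2],0],
    [0,[0,0,0.4],0],
    [0,[0,0,0.3],0],
    [0,[0,0,0],0]
  ]
}}

```text
t: 13.2
tool_pos: [0.4071, 0.2928, 0.0693]
tool_rot: [1.973, 2.445, 0.0]
contact_force: [0.3, -0.4, -1.7]
opening: 0.0151
grip_force: 68.4
```

Emit:
{"fn": "send_rows", "kwargs": {
  "rows": [
    [0,[0,0,0.3],0],
    [0,[0,0,0.3],0],
    [0,[0,0,0.1],0],
    [0,[0,0,0],0]
  ]
}}

```text
t: 13.7
tool_pos: [0.4069, 0.2927, 0.0622]
tool_rot: [-1.973, -2.445, 0.0]
contact_force: [-0.2, -0.1, -1.2]
opening: 0.0152
grip_force: 68.4
```

Emit:
{"fn": "send_rows", "kwargs": {
  "rows": [
    [0,[0,0,0],-8],
    [0,[0,0,0],-10],
    [0,[0,0,0],-10],
    [0,[0,0,0],-10],
    [0,[0,0,0],-10],
    [0,[0,0,0],-10],
    [0,[0,0,0],-10],
    [0,[0,0,0],-6],
    [0,[0,0,0],0]
  ]
}}

```text
t: 14.82
tool_pos: [0.4073, 0.293, 0.0625]
tool_rot: [0.107, 3.139, 0.001]
contact_force: [0.5, 0.7, -2.3]
opening: 0.0149
grip_force: 68.5
```

```bash
python3 - <<'E'
from h import *
p,y,o=pose(); print(p,y,o["contact_force"],o["wrist_torque"])
E
```

```text
[0.40730943 0.29296366 0.06249076] 86.11230405752318 [ 0.54970894  0.7336361  -2.27887675] [ 0.17114212 -0.17413697  0.00718712]
```

Emit:
{"fn": "send_rows", "kwargs": {
  "rows": [
    [0,[0,0,0],-3],
    [0,[0,0,0],-3],
    [0,[0,0,0],0]
  ]
}}

```text
t: 15.2
tool_pos: [0.4073, 0.293, 0.0626]
tool_rot: [-0.057, 3.14, 0.001]
contact_force: [2.3, 1.4, -3.1]
opening: 0.0147
grip_force: 68.4
```

```bash
python3 - <<'E'
from h import *
p,y,o=pose(); print(p,y,o["contact_force"],o["wrist_torque"])
im=ctrl.get_image("wrist"); save("w5",im,None,1)
W=cloud(im); z=W[...,2]; hsv=cv2.cvtColor(im["frame"],cv2.COLOR_RGB2HSV).astype(int)
m=(z>.038)&(z<.05)&(hsv[...,0]>95)&(hsv[...,0]<125)&(abs(W[...,0]-.47)<.05)&(abs(W[...,1]-.29)<.14)
r=cv2.minAreaRect((W[m][:,:2]*1000).astype(np.float32)); print("rail",m.sum(),r)
E
```

```text
[0.40729921 0.29299915 0.06255651] 92.07496758862106 [ 2.30453742  1.44625194 -3.05009254] [ 0.17244153 -0.31297251 -0.07580926]
rail 2199 ((466.8749084472656, 290.76153564453125), (251.505126953125, 15.729069709777832), 87.60934448242188)
```

Emit:
{"fn": "send_rows", "kwargs": {
  "rows": [
    [0,[0,0,0],-3],
    [0,[0,0,0],-2],
    [0,[0,0,0],0]
  ]
}}

```text
t: 15.62
tool_pos: [0.4073, 0.293, 0.0625]
tool_rot: [-0.195, 3.135, 0.001]
contact_force: [2.1, 0.9, -1.4]
opening: 0.0151
grip_force: 68.5
```

```bash
python3 - <<'E'
from h import *
p,y,o=pose(); print(p,y,o["contact_force"],o["wrist_torque"],o["opening"])
im=ctrl.get_image("wrist")
W=cloud(im); z=W[...,2]; hsv=cv2.cvtColor(im["frame"],cv2.COLOR_RGB2HSV).astype(int)
m=(z>.038)&(z<.05)&(hsv[...,0]>95)&(hsv[...,0]<125)&(abs(W[...,0]-.47)<.05)&(abs(W[...,1]-.29)<.14)
r=cv2.minAreaRect((W[m][:,:2]*1000).astype(np.float32)); print("rail",m.sum(),r)
m=((hsv[...,0]<6)|(hsv[...,0]>174))&(hsv[...,1]>150)&(z>.08)&(z<.1)&(np.hypot(W[...,0]-.407,W[...,1]-.293)<.05)
print("bar",cv2.minAreaRect((W[m][:,:2]*1000).astype(np.float32)))
E
```

```text
[0.4072911  0.29296891 0.0625322 ] 97.10241475130051 [ 2.11070893  0.94954969 -1.37462974] [ 0.30510223 -0.44309262 -0.38468261] 0.015113013801489723
rail 2602 ((465.3996887207031, 275.5305480957031), (220.61016845703125, 15.33613395690918), 87.57879638671875)
bar ((405.3669128417969, 293.31304931640625), (65.21853637695312, 16.267574310302734), 6.809776782989502)
```

Emit:
{"fn": "send_rows", "kwargs": {
  "rows": [
    [0,[0,0,0],-2],
    [0,[0,0,0],3],
    [0,[0,0,0],3],
    [0,[0,0,-1],0],
    [0,[0,0,-1],0],
    [0,[0,0,-1.4],0],
    [0,[0,0,0],4],
    [0,[0,0,0],0]
  ]
}}

```text
t: 16.68
tool_pos: [0.4073, 0.2929, 0.0975]
tool_rot: [0.02, 3.14, 0.001]
contact_force: [0.5, 0.2, -1.6]
opening: 0.0148
grip_force: 68.6
```

```bash
python3 - <<'E'
from h import *
p,y,o=pose(); print(p,y,o["contact_force"])
plan([(0.411,0.3792,p[2],88,4)],0,dec=1)
E
```

```text
[0.40733964 0.2928763  0.09745502] 89.26318122866485 [ 0.46367775  0.15057384 -1.55182502]
[[0,[-0.1,2.2,0],0.5],[0,[0,2.1,0],0],[0,[-0.1,2.2,0],0.5],[0,[0,2.1,0],0.5]] 4
end [0.4112 0.3788 0.0975] 87.8
```

Now to the hole, then down 3.6 cm and release.

Emit:
{"fn": "send_rows", "kwargs": {
  "rows": [
    [0,[-0.1,2.2,0],0.5],
    [0,[-0.1,2.1,0],0],
    [0,[-0.1,2.2,0],0.5],
    [0,[0,2.1,0],0.5],
    [0,[0,0,0],0],
    [0,[0,0,1.5],0],
    [0,[0,0,1],0],
    [0,[0,0,0.6],0],
    [0,[0,0,0.3],0],
    [0,[0,0,0],0]
  ]
}}

```text
t: 17.92
tool_pos: [0.4119, 0.3785, 0.0622]
tool_rot: [-0.064, -3.141, 0.0]
contact_force: [0.1, 0.1, -1.2]
opening: 0.0151
grip_force: 68.7
```

Emit:
{"fn": "send_rows", "kwargs": {
  "rows": [
    [0,[0,0,0.2],0],
    [2,[0,0,0],0],
    [4,[0,0,0],0],
    [6,[0,0,0],0],
    [6,[0,0,-3],0],
    [6,[0,0,-6],0],
    [6,[0,0,-6],0],
    [8.5,[0,0,-3],0],
    [8.5,[0,0,0],0]
  ]
}}

```text
t: 19.05
tool_pos: [0.4134, 0.3798, 0.2445]
tool_rot: [0.063, 3.135, 0.007]
contact_force: [0.8, -0.8, -0.0]
opening: 0.0848
grip_force: 0.0
```

```bash
cat >> h.py <<'E'
def blanks(im):
    W=cloud(im); z=W[...,2]; hsv=cv2.cvtColor(im["frame"],cv2.COLOR_RGB2HSV).astype(int); out=[]
    m=(z>.029)&(z<.041)&(hsv[...,0]>8)&(hsv[...,0]<25)&(W[...,0]<.62)&(W[...,0]>.3)&(W[...,1]<.15)&(W[...,1]>-.62)
    k,l,st,c=cv2.connectedComponentsWithStats(cv2.morphologyEx(m.astype(np.uint8),cv2.MORPH_CLOSE,np.ones((3,3))))
    for i in range(1,k):
        if st[i,4]<60: continue
        q=W[(l==i)&m]; (cx,cy),(a,b),an=cv2.minAreaRect((q[:,:2]*1000).astype(np.float32))
        if a<b: a,b,an=b,a,an+90
        an=(an+90)%180-90
        out.append((cx,cy,a,b,an)); print("blank",st[i,4],np.round(out[-1],1))
    return out
E
python3 - <<'E'
from h import *
p,y,o=pose(); print(p,y,o["contact_force"],o["t"])
im=ctrl.get_image("top"); blanks(im)
W=cloud(im); z=W[...,2]; hsv=cv2.cvtColor(im["frame"],cv2.COLOR_RGB2HSV).astype(int)
im=ctrl.get_image("wrist");save("w6",im,None,1);W=cloud(im); z=W[...,2]; hsv=cv2.cvtColor(im["frame"],cv2.COLOR_RGB2HSV).astype(int)
m=((hsv[...,0]<6)|(hsv[...,0]>174))&(hsv[...,1]>150)&(z>.07)&(z<.1)&(np.hypot(W[...,0]-.411,W[...,1]-.379)<.06)
print("key",m.sum(),np.median(W[m][:,2]),cv2.minAreaRect((W[m][:,:2]*1000).astype(np.float32)))
m=(z>.038)&(z<.05)&(hsv[...,0]>95)&(hsv[...,0]<125)&(abs(W[...,0]-.47)<.05)&(abs(W[...,1]-.29)<.14)
print("rail",cv2.minAreaRect((W[m][:,:2]*1000).astype(np.float32)))
E
```

```text
[0.41342191 0.37977418 0.24448414] 87.69591581192313 [ 0.80557289 -0.77058404 -0.02446278] 19.05
blank 370 [ 518.1 -424.1  108.4   46.1    7.2]
blank 380 [ 426.8 -146.4  118.1   45.6   -8.8]
blank 367 [ 4.223e+02  2.810e+01  1.085e+02  4.370e+01 -1.000e-01]
blank 137 [ 398.2 -478.4   47.6   42.4   71.8]
key 1061 0.08524168197369458 ((410.0595703125, 378.4765930175781), (14.877279281616211, 64.35616302490234), 87.88616943359375)
rail ((465.7767333984375, 290.54931640625), (251.26986694335938, 14.20792007446289), 87.60779571533203)
```

View pics/w6.png

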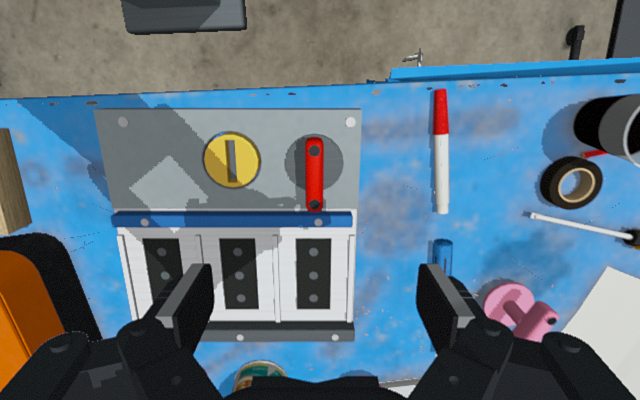

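Key parked upright, the slot lies along the bed's x, and the rail is open (14 mm back). Now blank A.

```bash
python3 - <<'E'
from h import *
plan([(0.422,0.0285,0.15,90,7),(0.422,0.0285,0.012,90,3)],8.5,dec=1)
E
```

```text
[[8.5,[-0.3,-5,1.3],-0.5],[8.5,[-0.4,-5,1.3],-0],[8.5,[-0.3,-5,1.2],-0.5],[8.5,[-0.2,-5,1.3],-0.5],[8.5,[-0.2,-5,1.3],-0],[8.5,[-0.3,-5,1.3],-0.5],[8.5,[-0.1,-5,1.3],-0.5],[8.5,[0,0,4.6],0],[8.5,[0,0,4.6],0],[8.5,[0,0,4.6],0]] 10
end [0.4216 0.0281 0.0115] 90.2
```

Emit:
{"fn": "send_rows", "kwargs": {
  "rows": [
    [8.5,[-0.3,-5,1.3],-0.5],
    [8.5,[-0.4,-5,1.3],0],
    [8.5,[-0.3,-5,1.2],-0.5],
    [8.5,[-0.2,-5,1.3],-0.5],
    [8.5,[-0.2,-5,1.3],0],
    [8.5,[-0.3,-5,1.3],-0.5],
    [8.5,[-0.1,-5,1.3],-0.5],
    [8.5,[0,0,4.6],0],
    [8.5,[0,0,4.6],0],
    [8.5,[0,0,4.4],0]
  ],
  "newtons": 50
}}

```text
t: 20.4
tool_pos: [0.4195, 0.0283, 0.0107]
tool_rot: [0.004, -3.138, -0.001]
contact_force: [0.1, 0.5, -0.7]
opening: 0.0851
grip_force: 0.0
```

Emit:
{"fn": "send_rows", "kwargs": {
  "rows": [
    [8.5,[0,0,0],0],
    [0,[0,0,0],0],
    [0,[0,0,0],0],
    [0,[0,0,0],0],
    [0,[0,0,0],0]
  ]
}}

```text
t: 21.02
tool_pos: [0.4241, 0.0282, 0.0168]
tool_rot: [-0.006, 3.137, -0.001]
contact_force: [-1.5, -0.1, 6.8]
opening: 0.0442
grip_force: 50.8
```

```bash
python3 - <<'E'
from h import *
p,y,o=pose(); print(p,y,o["contact_force"],o["opening"])
x,yy=bed(-.005,.085); print(x,yy, bed(-.005,0),bed(-.005,-.085))
plan([(p[0],p[1],.14,y,2),(x,yy,0.14,87.5,7)],0,dec=1)
E
```

```text
[0.4240919  0.02815913 0.01682417] 90.2025038843545 [-1.50260449 -0.14195903  6.75378422] 0.04421564526668426
0.5433584955427534 0.37263636335779904 [0.53970462 0.28771493] [0.53605075 0.2027935 ]
[[0,[0,0,-6.2],-0],[0,[0,0,-6.1],-0],[0,[-1.7,4.9,0],0.5],[0,[-1.7,4.9,0],0.5],[0,[-1.6,5,0],0],[0,[-1.7,4.9,0],0.5],[0,[-1.6,5,0],0.5],[0,[-1.5,5,0],0.5],[0,[-1.5,4.9,0],0]] 9
end [0.5432 0.3722 0.1398] 87.7
```

Emit:
{"fn": "send_rows", "kwargs": {
  "rows": [
    [0,[0,0,-6],0],
    [0,[0,0,-6],0],
    [0,[-1.7,4.9,0],0.5],
    [0,[-1.7,4.9,0],0.5],
    [0,[-1.7,5,0],0],
    [0,[-1.7,4.9,0],0.5],
    [0,[-1.7,5,0],0.5],
    [0,[-1.6,5,0],0.5],
    [0,[-1.5,4.9,0],0],
    [0,[0,0,0],0]
  ]
}}

```text
t: 22.28
tool_pos: [0.5443, 0.3752, 0.1343]
tool_rot: [0.058, 3.141, 0.001]
contact_force: [0.6, 0.2, -1.6]
opening: 0.0439
grip_force: 51.3
```

Emit:
{"fn": "send_rows", "kwargs": {
  "rows": [
    [0,[0,0,0],0],
    [0,[0,0,0],0]
  ]
}}

```text
t: 22.52
tool_pos: [0.5438, 0.3713, 0.1344]
tool_rot: [-0.065, -3.141, 0.0]
contact_force: [-0.1, 0.0, -0.5]
opening: 0.044
grip_force: 51.3
```

```bash
python3 - <<'E'
from h import *
p,y,o=pose(); print(p,y,o["contact_force"],o["opening"])
im=ctrl.get_image("wrist");W=cloud(im); z=W[...,2]; hsv=cv2.cvtColor(im["frame"],cv2.COLOR_RGB2HSV).astype(int)
m=(z>.125)&(z<.2)&(hsv[...,0]>8)&(hsv[...,0]<25)&(hsv[...,1]>60); q=W[m]; print("held",m.sum(),np.median(q[:,2]),cv2.minAreaRect((q[:,:2]*1000).astype(np.float32)))
save("w7",im)
plan([(0.545,0.3728,p[2],87.5,1),(0.545,0.3728,.046,87.5,4)],0,dec=1)
E
```

```text
[0.54382236 0.37125542 0.13444665] 87.6426673759167 [-0.07537307  0.01802143 -0.46160632] 0.043950344137284825
held 27056 0.1516183039954757 ((536.9073486328125, 361.8179626464844), (109.75428771972656, 88.49425506591797), 8.773210525512695)
[[0,[-0.1,0.2,0],0],[0,[0,0,2.2],0],[0,[0,0,2.2],0],[0,[0,0,2.2],0],[0,[0,0,2.3],0]] 5
end [0.545  0.3732 0.0456] 87.6
```

View pics/w7.png

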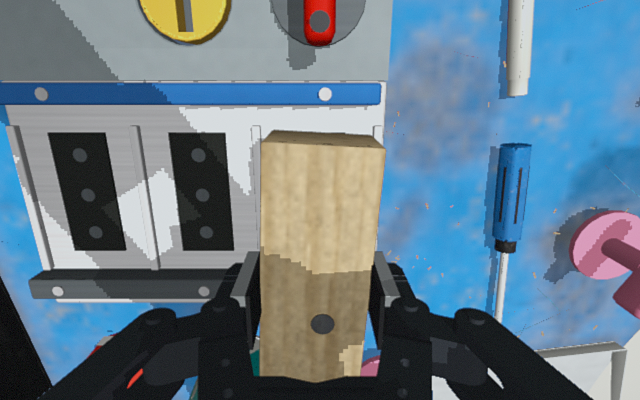

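Blank A is held square above pad 3. Lowering it now.

Emit:
{"fn": "send_rows", "kwargs": {
  "rows": [
    [0,[-0.1,0.2,1],0],
    [0,[0,0,2],0],
    [0,[0,0,2.5],0],
    [0,[0,0,2],0],
    [0,[0,0,1],0],
    [0,[0,0,0.3],0],
    [0,[0,0,0],0]
  ]
}}

```text
t: 23.45
tool_pos: [0.5456, 0.3745, 0.0469]
tool_rot: [0.063, 3.14, 0.001]
contact_force: [0.0, 0.7, -0.8]
opening: 0.0443
grip_force: 51.3
```

Emit:
{"fn": "send_rows", "kwargs": {
  "rows": [
    [0,[0,0,0.2],0],
    [0,[0,0,0.1],0],
    [2,[0,0,0],0],
    [5.8,[0,0,0],0],
    [5.8,[0,0,0],0],
    [5.8,[0,0,0],0],
    [5.8,[0,0,-4],0],
    [5.8,[0,0,-6],0],
    [7,[0,0,-4],0],
    [7,[0,0,0],0]
  ]
}}

```text
t: 24.7
tool_pos: [0.5477, 0.3756, 0.1894]
tool_rot: [0.063, 3.132, 0.008]
contact_force: [-0.3, 1.0, -0.6]
opening: 0.07
grip_force: 0.0
```

```bash
cat >> h.py <<'E'
def onbed(im):
    W=cloud(im); z=W[...,2]; hsv=cv2.cvtColor(im["frame"],cv2.COLOR_RGB2HSV).astype(int)
    m=(z>.053)&(z<.07)&(hsv[...,0]>8)&(hsv[...,0]<25)&(W[...,0]<.63)&(W[...,0]>.45)&(W[...,1]>.14)&(W[...,1]<.44)
    k,l,st,c=cv2.connectedComponentsWithStats(m.astype(np.uint8))
    for i in range(1,k):
        if st[i,4]<60: continue
        q=W[l==i]; r=cv2.minAreaRect((q[:,:2]*1000).astype(np.float32)); d=np.array(r[0])/1000-[BX,BYY]; a=BY
        print("bed",st[i,4],np.round(r[0]+r[1]+(r[2],),1),"bedxy",np.round([d[0]*np.cos(a)+d[1]*np.sin(a),-d[0]*np.sin(a)+d[1]*np.cos(a)],4),"z",np.round(np.median(q[:,2]),4))
E
python3 - <<'E'
from h import *
p,y,o=pose(); print(p,y,o["t"])
onbed(ctrl.get_image("wrist")); im=ctrl.get_image("top"); onbed(im); blanks(im)
E
```

```text
[0.54770744 0.3756026  0.18942642] 87.69743246362894 24.7
bed 7535 [540.2 374.5  44.9 110.1  84.4] bedxy [-0.0082  0.0868] z 0.06
bed 68 [586.6 370.2  45.2  21.5  83.2] bedxy [0.0383 0.0845] z 0.0595
bed 85 [517.3 369.8  31.1  57.7  84.3] bedxy [-0.0309  0.0811] z 0.0603
blank 374 [ 518.4 -424.1  108.3   46.5    8.8]
blank 375 [ 427.  -146.7  118.5   44.7  -10.1]
blank 145 [ 398.1 -478.8   50.    45.3   60.4]
```

```bash
python3 - <<'E'
from h import *
plan([(0.4225,-0.146,0.15,80,10),(0.4225,-0.146,0.014,80,3)],8.5,dec=1)
E
```

```text
[[8.5,[1,-5.2,0.3],1],[8.5,[0.9,-5.3,0.4],0.5],[8.5,[0.9,-5.3,0.3],1],[8.5,[0.8,-5.3,0.3],0.5],[8.5,[0.7,-5.3,0.4],1],[8.5,[0.7,-5.3,0.3],0.5],[8.5,[0.6,-5.3,0.3],1],[8.5,[0.5,-5.3,0.4],0.5],[8.5,[0.5,-5.3,0.3],1],[8.5,[0.3,-5.4,0.4],0.5],[8.5,[0,0,4.5],0],[8.5,[0,0,4.5],0],[8.5,[0,0,4.6],0]] 13
end [ 0.4228 -0.1465  0.0136] 80.2
```

Emit:
{"fn": "send_rows", "kwargs": {
  "rows": [
    [8.5,[1,-5.2,0.3],1],
    [8.5,[0.9,-5.3,0.4],0.5],
    [8.5,[0.9,-5.3,0.3],1],
    [8.5,[0.8,-5.3,0.3],0.5],
    [8.5,[0.7,-5.3,0.4],1],
    [8.5,[0.7,-5.3,0.3],0.5],
    [8.5,[0.6,-5.3,0.3],1],
    [8.5,[0.5,-5.3,0.4],0.5],
    [8.5,[0.5,-5.3,0.3],1],
    [8.5,[0.3,-5.3,0.4],0.5]
  ]
}}

```text
t: 26.05
tool_pos: [0.4211, -0.1464, 0.1471]
tool_rot: [-0.269, -3.127, -0.002]
contact_force: [0.3, -0.2, -0.8]
opening: 0.0849
grip_force: 0.0
```

Emit:
{"fn": "send_rows", "kwargs": {
  "rows": [
    [8.5,[0,0,0],0],
    [8.5,[0,0,0],0]
  ]
}}

```text
t: 26.3
tool_pos: [0.4221, -0.1448, 0.1477]
tool_rot: [-0.269, -3.127, -0.003]
contact_force: [-0.1, -0.2, -0.4]
opening: 0.0847
grip_force: 0.0
```

```bash
python3 - <<'E'
from h import *
p,y,o=pose(); print(p,y,o["t"])
im=ctrl.get_image("wrist"); save("w8",im); blanks(im)
plan([(0.4225,-0.146,p[2],80,1),(0.4225,-0.146,0.014,80,3)],8.5,dec=1)
E
```

```text
[ 0.42212436 -0.14480651  0.14771569] 80.16581960525484 26.3
blank 8177 [ 420.1 -146.3  111.7   44.6  -10.2]
blank 2523 [ 504.4 -418.    93.2   37.3  -22.3]
[[8.5,[0,-0.2,0],0],[8.5,[0,0,4.5],0],[8.5,[0,0,4.4],0],[8.5,[0,0,4.5],0]] 4
end [ 0.4221 -0.1464  0.0141] 80.2
```

View pics/w8.png

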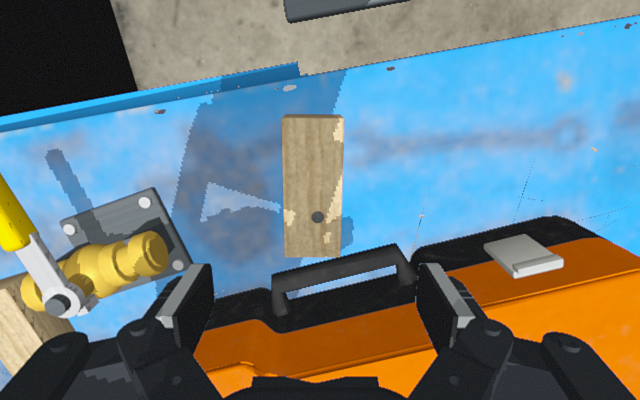

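The near view shows blank B at (313,185), lying between the open fingers once lowered, with the case's black handle beyond at (340,270).

Emit:
{"fn": "send_rows", "kwargs": {
  "rows": [
    [8.5,[0,-0.1,4.3],0],
    [8.5,[0,0,4.4],0],
    [8.5,[0,0,4.4],0],
    [8.5,[0,0,0],0],
    [0,[0,0,0],0],
    [0,[0,0,0],0],
    [0,[0,0,0],0],
    [0,[0,0,0],0]
  ]
}}

```text
t: 27.35
tool_pos: [0.4248, -0.1474, 0.0209]
tool_rot: [0.268, 3.126, -0.002]
contact_force: [-0.2, 0.5, 6.2]
opening: 0.0434
grip_force: 53.1
```

```bash
python3 - <<'E'
from h import *
p,y,o=pose(); print(p,y,o["contact_force"],o["opening"])
x,yy=bed(-.004,.0); 
plan([(p[0],p[1],.14,y,2),(x,yy,0.14,87.5,9)],0,dec=1)
E
```

```text
[ 0.4247677  -0.14738434  0.02090892] 80.19234247963439 [-0.21925002  0.49321579  6.22415825] 0.04344415708289082
[[0,[0,0,-6],-0],[0,[0,0,-5.9],-0],[0,[-0.4,5,0],-1],[0,[-0.6,5,0],-0.5],[0,[-0.6,4.9,0],-1],[0,[-0.6,5,0],-0.5],[0,[-0.7,4.9,0],-1],[0,[-0.8,5,0],-1],[0,[-0.9,4.9,0],-0.5],[0,[-0.9,4.9,0],-1],[0,[-1,4.9,0],-1]] 11
end [0.5405 0.2875 0.1399] 87.7
```

Emit:
{"fn": "send_rows", "kwargs": {
  "rows": [
    [0,[0,0,-6],0],
    [0,[0,0,-6],0],
    [0,[-0.5,5,0],-1],
    [0,[-0.6,5,0],-0.5],
    [0,[-0.7,4.9,0],-1],
    [0,[-0.7,5,0],-0.5],
    [0,[-0.7,4.9,0],-1],
    [0,[-0.9,5,0],-1],
    [0,[-0.9,4.9,0],-0.5],
    [0,[-0.9,4.9,0],-1]
  ]
}}

```text
t: 28.6
tool_pos: [0.5299, 0.2411, 0.1388]
tool_rot: [0.09, 3.14, -0.0]
contact_force: [0.5, -0.5, -0.5]
opening: 0.0436
grip_force: 52.2
```

Emit:
{"fn": "send_rows", "kwargs": {
  "rows": [
    [0,[-1,4.9,0],-1],
    [0,[0,0,0],0],
    [0,[0,0,0],0]
  ]
}}

```text
t: 28.98
tool_pos: [0.5421, 0.2876, 0.1382]
tool_rot: [-0.063, -3.141, 0.001]
contact_force: [-0.9, -0.3, -0.8]
opening: 0.0437
grip_force: 52.2
```

```bash
python3 - <<'E'
from h import *
p,y,o=pose(); print(p,y,o["contact_force"],o["opening"])
im=ctrl.get_image("wrist");W=cloud(im); z=W[...,2]; hsv=cv2.cvtColor(im["frame"],cv2.COLOR_RGB2HSV).astype(int)
m=(abs(z-p[2]-.016)<.004)&(hsv[...,0]>8)&(hsv[...,0]<25)&(hsv[...,1]>60); q=W[m]; q=q[abs(q[:,1]-p[1])<.03]
e=[]
for a in np.arange(-.018,.019,.004):
    s=q[abs(q[:,1]-p[1]-a)<.002]
    if len(s): e.append((round(p[1]+a,3),round(s[:,0].min(),4)))
print("near edge",e,"top z",np.median(q[:,2]))
x,yy=bed(-.0005,0); plan([(x,yy,p[2],87.6,1),(x,yy,.049,87.6,4)],0,dec=1)
E
```

```text
[0.54211352 0.28763146 0.13819337] 87.70918849212725 [-0.88345198 -0.29258288 -0.83806177] 0.043726358848615574
near edge [(np.float64(0.27), np.float64(0.4812)), (np.float64(0.274), np.float64(0.4815)), (np.float64(0.278), np.float64(0.4814)), (np.float64(0.282), np.float64(0.4815)), (np.float64(0.286), np.float64(0.4818)), (np.float64(0.29), np.float64(0.482)), (np.float64(0.294), np.float64(0.4823)), (np.float64(0.298), np.float64(0.4821)), (np.float64(0.302), np.float64(0.4825)), (np.float64(0.306), np.float64(0.4826))] top z 0.15136986991101792
[[0,[-0.2,0,0],0],[0,[0,0,2.2],0],[0,[0,0,2.3],0],[0,[0,0,2.2],0],[0,[0,0,2.2],0]] 5
end [0.5441 0.2871 0.0492] 87.7
```

Emit:
{"fn": "send_rows", "kwargs": {
  "rows": [
    [0,[-0.2,0,1],0],
    [0,[0,0,2.2],0],
    [0,[0,0,2.5],0],
    [0,[0,0,2],0],
    [0,[0,0,1],0],
    [0,[0,0,0.3],0],
    [0,[0,0,0],0]
  ]
}}

```text
t: 29.9
tool_pos: [0.5449, 0.288, 0.0489]
tool_rot: [0.063, 3.14, 0.001]
contact_force: [0.1, -0.1, -1.5]
opening: 0.0436
grip_force: 52.2
```

Emit:
{"fn": "send_rows", "kwargs": {
  "rows": [
    [0,[0,0,0.1],0],
    [2,[0,0,0],0],
    [5.8,[0,0,0],0],
    [5.8,[0,0,0],0],
    [5.8,[0,0,0],0],
    [5.8,[0,0,-4],0],
    [5.8,[0,0,-6],0],
    [7,[0,0,-4],0],
    [7,[0,0,0],0]
  ]
}}

```text
t: 31.02
tool_pos: [0.547, 0.2888, 0.193]
tool_rot: [0.063, 3.132, 0.006]
contact_force: [0.3, -0.1, 0.2]
opening: 0.07
grip_force: 0.0
```

```bash
python3 - <<'E'
from h import *
p,y,o=pose(); print(p,y,o["t"])
onbed(ctrl.get_image("wrist")); im=ctrl.get_image("top"); onbed(im); blanks(im)
plan([(0.45,-0.05,0.2,90),(0.5175,-0.424,0.16,98)],8.5,dec=1,maxstep=5.8)
E
```

```text
[0.54701906 0.28883238 0.19304391] 87.6995549024331 31.025
bed 7635 [540.4 374.5  45.9 110.2  84.2] bedxy [-0.008   0.0868] z 0.0599
bed 7361 [539.1 288.2  45.  109.7  87.3] bedxy [-0.0056  0.0004] z 0.0601
bed 131 [507.8 377.5  45.5  39.1  83.6] bedxy [-0.0408  0.0883] z 0.0604
blank 371 [ 517.5 -423.2  108.2   46.3    9.2]
blank 137 [ 396.8 -476.4   48.2   43.3   89.6]
[[8.5,[1.2,-4.9,-0.2],-0.5],[8.5,[1.1,-4.8,-0.2],-0],[8.5,[1.2,-4.9,-0.1],-0.5],[8.5,[1.3,-4.9,-0.2],-0.5],[8.5,[1.3,-4.8,-0.2],-0],[8.5,[1.2,-4.8,-0.2],-0.5],[8.5,[1.4,-4.9,-0.2],-0.5],[8.5,[-1,-5.3,0.6],-1],[8.5,[-0.8,-5.4,0.6],-1],[8.5,[-0.8,-5.4,0.5],-1.5],[8.5,[-0.6,-5.4,0.6],-1],[8.5,[-0.5,-5.4,0.6],-1],[8.5,[-0.5,-5.4,0.6],-1],[8.5,[-0.3,-5.4,0.5],-1.5]] 14
end [ 0.5175 -0.4241  0.1605] 98.2
```

Emit:
{"fn": "send_rows", "kwargs": {
  "rows": [
    [8.5,[1.2,-4.9,-0.2],-0.5],
    [8.5,[1.1,-4.8,-0.2],0],
    [8.5,[1.2,-4.9,-0.1],-0.5],
    [8.5,[1.3,-4.9,-0.2],-0.5],
    [8.5,[1.3,-4.8,-0.2],0],
    [8.5,[1.2,-4.8,-0.2],-0.5],
    [8.5,[1.4,-4.9,-0.2],-0.5],
    [8.5,[-1,-5.3,0.6],-1],
    [8.5,[-0.8,-5.4,0.6],-1],
    [8.5,[-0.8,-5.4,0.5],-1.5]
  ]
}}

```text
t: 32.38
tool_pos: [0.4778, -0.2118, 0.1806]
tool_rot: [0.102, -3.137, -0.004]
contact_force: [0.1, -0.4, 0.7]
opening: 0.0847
grip_force: 0.0
```

Emit:
{"fn": "send_rows", "kwargs": {
  "rows": [
    [8.5,[-0.6,-5.4,0.6],-1],
    [8.5,[-0.5,-5.4,0.6],-1],
    [8.5,[-0.5,-5.4,0.6],-1],
    [8.5,[-0.3,-5.4,0.5],-1.5],
    [8.5,[0,0,0],0],
    [8.5,[0,0,0],0]
  ]
}}

```text
t: 33.12
tool_pos: [0.5166, -0.423, 0.1579]
tool_rot: [0.224, -3.131, -0.005]
contact_force: [0.4, 0.2, 0.4]
opening: 0.0852
grip_force: 0.0
```

```bash
python3 - <<'E'
from h import *
p,y,o=pose(); print(p,y,o["t"])
im=ctrl.get_image("wrist"); save("w9",im); blanks(im)
W=cloud(im); m=(W[...,2]>.05)&(W[...,2]<.12)&(abs(W[...,0]-.5175)<.045)&(abs(W[...,1]+.424)<.06); print("tall things near C",m.sum(), W[m].min(0) if m.any() else "")
plan([(0.5175,-0.424,p[2],98,1),(0.5175,-0.424,0.014,98,3)],7,dec=1)
E
```

```text
[ 0.51660134 -0.42299572  0.15790644] 98.17013254722822 33.125
blank 1798 [ 406.9 -479.3   54.2   33.   -81.5]
blank 7640 [ 514.7 -425.2  110.    44.5    7.9]
tall things near C 0 
[[7,[0,-0.1,0.1],0],[7,[0,0,4.8],0],[7,[0,0,4.8],0],[7,[0,0,4.8],0]] 4
end [ 0.5171 -0.4237  0.0137] 98.2
```

View pics/w9.png

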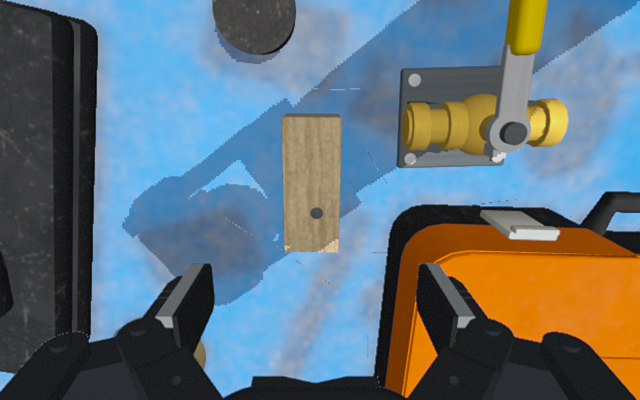

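Blank C is at (312,183), unmoved. The case corner (395,230) and valve flange (405,120) leave room for a 6.2 cm opening.

Emit:
{"fn": "send_rows", "kwargs": {
  "rows": [
    [6.2,[0.2,-0.2,0.1],0],
    [6.2,[0,0,4.7],0],
    [6.2,[0,0,4.8],0],
    [6.2,[0,0,4.8],0],
    [6.2,[0,0,0],0],
    [0,[0,0,0],0],
    [0,[0,0,0],0],
    [0,[0,0,0],0],
    [0,[0,0,0],0]
  ]
}}

```text
t: 34.3
tool_pos: [0.517, -0.4275, 0.0189]
tool_rot: [-0.224, 3.131, -0.004]
contact_force: [-0.1, 1.3, 6.6]
opening: 0.0437
grip_force: 56.3
```

```bash
python3 - <<'E'
from h import *
p,y,o=pose(); print(p,y,o["contact_force"],o["opening"])
x,yy=bed(-.0005,-.085); 
plan([(p[0],p[1],.19,y,3),(0.45,-.05,.19,93),(x,yy,0.14,87.6)],0,dec=1,maxstep=5.8)
E
```

```text
[ 0.51700848 -0.4274508   0.01892794] 98.19277159837019 [-0.1224111   1.2748095   6.55866604] 0.04368518640755305
[[0,[0,0,-5.7],-0],[0,[0,0,-5.7],-0],[0,[0,0,-5.7],-0],[0,[0.2,5.5,0],0.5],[0,[0.2,5.4,0],1],[0,[0.3,5.5,0],0.5],[0,[0.4,5.5,0],1],[0,[0.5,5.4,0],0.5],[0,[0.5,5.5,0],1],[0,[0.6,5.4,0],0.5],[0,[-2.1,4.9,1],1],[0,[-2,5,1],1],[0,[-1.9,5.1,1],1.5],[0,[-1.8,5,1],1],[0,[-1.7,5.1,1],1]] 15
end [0.5405 0.2024 0.1399] 87.7
```

Emit:
{"fn": "send_rows", "kwargs": {
  "rows": [
    [0,[0,0,-5.7],0],
    [0,[0,0,-5.7],0],
    [0,[0,0,-5.7],0],
    [0,[0.2,5.5,0],0.5],
    [0,[0.2,5.4,0],1],
    [0,[0.3,5.5,0],0.5],
    [0,[0.4,5.5,0],1],
    [0,[0.5,5.4,0],0.5],
    [0,[0.5,5.5,0],1],
    [0,[0.6,5.4,0],0.5]
  ]
}}

```text
t: 35.55
tool_pos: [0.4478, -0.0475, 0.1871]
tool_rot: [-0.086, 3.14, 0.0]
contact_force: [0.5, 1.0, -1.7]
opening: 0.0437
grip_force: 55.4
```

Emit:
{"fn": "send_rows", "kwargs": {
  "rows": [
    [0,[-2.1,4.9,1],1],
    [0,[-2,5,1],1],
    [0,[-1.9,5.1,1],1.5],
    [0,[-1.8,5,1],1],
    [0,[-1.7,5.1,1],1],
    [0,[0,0,0],0],
    [0,[0,0,0],0]
  ]
}}

```text
t: 36.42
tool_pos: [0.5389, 0.2034, 0.1369]
tool_rot: [-0.062, -3.14, 0.001]
contact_force: [-0.4, 0.2, -1.9]
opening: 0.0436
grip_force: 55.3
```

```bash
python3 - <<'E'
from h import *
p,y,o=pose(); print(p,y,o["contact_force"],o["opening"])
im=ctrl.get_image("wrist");W=cloud(im); z=W[...,2]; hsv=cv2.cvtColor(im["frame"],cv2.COLOR_RGB2HSV).astype(int)
m=(abs(z-p[2]-.016)<.004)&(hsv[...,0]>8)&(hsv[...,0]<25)&(hsv[...,1]>60); q=W[m]; q=q[abs(q[:,1]-p[1])<.03]
e=np.array([(p[1]+a,q[abs(q[:,1]-p[1]-a)<.002][:,0].min()) for a in np.arange(-.016,.017,.004)])
s=np.polyfit(e[:,0]-p[1],e[:,1],1); print("near edge x",s[1],"slope deg",np.degrees(s[0]),"top z",np.median(q[:,2]))
x,yy=bed(-.005,-.085); x=x-(s[1]+.055+.0013-p[0]); print(x,yy)
plan([(x,yy,p[2],87.6,1),(x,yy,p[2]-(np.median(q[:,2])-.035-.027),87.6,4)],0,dec=1)
E
```

```text
[0.53890903 0.20335385 0.13688076] 87.72417554831347 [-0.39202672  0.19352919 -1.90742064] 0.04357266063309127
near edge x 0.4823544659369297 slope deg 2.385180837864721 top z 0.15201838746047983
0.5363053167122448 0.2027935041427844
[[0,[0.3,0,0],0],[0,[0,0,2.3],0],[0,[0,0,2.2],0],[0,[0,0,2.3],0],[0,[0,0,2.2],0]] 5
end [0.5361 0.203  0.0473] 87.7
```

Emit:
{"fn": "send_rows", "kwargs": {
  "rows": [
    [0,[0.2,0,1],0],
    [0,[0,0,2.2],0],
    [0,[0,0,2.5],0],
    [0,[0,0,2],0],
    [0,[0,0,1],0],
    [0,[0,0,0.2],0],
    [0,[0,0,0],0]
  ]
}}

```text
t: 37.35
tool_pos: [0.538, 0.2037, 0.049]
tool_rot: [0.063, 3.14, 0.0]
contact_force: [-1.2, -0.1, -1.3]
opening: 0.0435
grip_force: 55.3
```

Emit:
{"fn": "send_rows", "kwargs": {
  "rows": [
    [0,[0,0,0.2],0],
    [2,[0,0,0],0],
    [5.8,[0,0,0],0],
    [5.8,[0,0,0],0],
    [5.8,[0,0,0],0],
    [5.8,[0,0,-4],0],
    [5.8,[0,0,-6],0],
    [7,[0,0,-4],0],
    [7,[0,0,0],0]
  ]
}}

```text
t: 38.48
tool_pos: [0.5401, 0.2043, 0.1918]
tool_rot: [0.063, 3.132, 0.004]
contact_force: [0.5, -0.5, 0.1]
opening: 0.0699
grip_force: 0.0
```

```bash
python3 - <<'E'
from h import *
p,y,o=pose(); print(p,y,o["t"])
im=ctrl.get_image("wrist"); save("w10",im); onbed(im); im=ctrl.get_image("top"); blanks(im)
plan([(0.41,0.3785,0.15,87.7,5)],6,dec=1)
E
```

```text
[0.54007576 0.20434038 0.19183598] 87.70094260928659 38.475
bed 7853 [540.1 374.   45.9 109.7  84.4] bedxy [-0.0083  0.0862] z 0.0598
bed 7342 [536.2 203.8  45.1 110.5  87.3] bedxy [-0.0049 -0.084 ] z 0.06
bed 7558 [539.4 288.1  45.8 110.2  87.4] bedxy [-0.0053  0.0004] z 0.0599
blank 144 [ 399.4 -478.4   48.8   44.8   78.7]
[[6,[2.7,3.4,0.7],-0],[6,[2.7,3.4,0.8],-0],[6,[2.7,3.4,0.7],-0],[6,[2.6,3.4,0.7],-0],[6,[2.7,3.4,0.7],-0]] 5
end [0.4103 0.3789 0.1505] 87.7
```

View pics/w10.png

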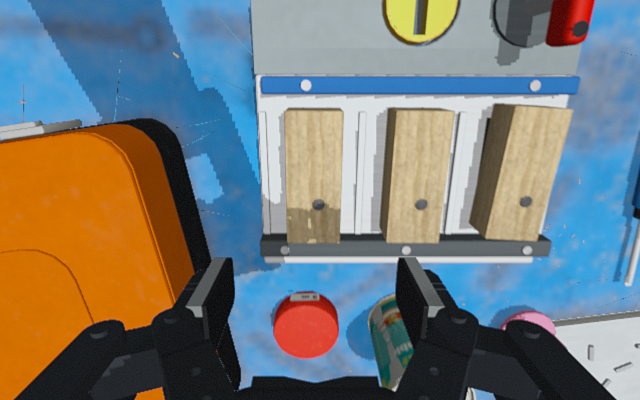

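All three blanks lie flat, one per pad, at (313,175), (418,175) and (522,172), between rail and fence. Now I'll regrasp the key.

```bash
python3 - <<'E'
from h import *
plan([(0.4115,0.379,0.14,88,6),(0.4115,0.379,0.059,88,3)],6,dec=1)
E
```

```text
[[6,[2.2,2.8,0.8],-0],[6,[2.2,2.9,0.7],-0],[6,[2.2,2.8,0.8],-0],[6,[2.3,2.8,0.8],-0],[6,[2.2,2.9,0.8],-0.5],[6,[2.2,2.8,0.7],0],[6,[0,0,2.7],0],[6,[0,0,2.7],0],[6,[0,0,2.7],0]] 9
end [0.4111 0.3787 0.0595] 88.2
```

Emit:
{"fn": "send_rows", "kwargs": {
  "rows": [
    [6,[2.2,2.8,0.8],0],
    [6,[2.2,2.9,0.7],0],
    [6,[2.2,2.8,0.8],0],
    [6,[2.3,2.8,0.8],0],
    [6,[2.2,2.9,0.8],-0.5],
    [6,[2.2,2.8,0.7],0],
    [6,[0,0,0],0],
    [6,[0,0,2.7],0],
    [6,[0,0,2.7],0],
    [6,[0,0,2.7],0]
  ],
  "newtons": 70
}}

```text
t: 39.83
tool_pos: [0.411, 0.3773, 0.0573]
tool_rot: [-0.051, -3.14, 0.002]
contact_force: [0.0, 1.3, 0.0]
opening: 0.0598
grip_force: 0.0
```

Emit:
{"fn": "send_rows", "kwargs": {
  "rows": [
    [6,[0,0,0],0],
    [0,[0,0,0],0],
    [0,[0,0,0],0],
    [0,[0,0,0],0],
    [0,[0,0,0],0]
  ]
}}

```text
t: 40.45
tool_pos: [0.4121, 0.3793, 0.061]
tool_rot: [0.049, 3.139, 0.002]
contact_force: [0.4, -0.8, 5.2]
opening: 0.015
grip_force: 69.9
```

Emit:
{"fn": "send_rows", "kwargs": {
  "rows": [
    [0,[0,0,-2],0],
    [0,[0,0,-2],0],
    [0,[0,0,0],0]
  ]
}}

```text
t: 40.83
tool_pos: [0.4125, 0.3798, 0.1024]
tool_rot: [0.049, 3.137, 0.005]
contact_force: [-0.4, 0.2, -1.7]
opening: 0.015
grip_force: 68.9
```

```bash
python3 - <<'E'
from h import *
p,y,o=pose(); print(p,y,o["contact_force"],o["opening"])
im=ctrl.get_image("wrist");W=cloud(im); z=W[...,2]; hsv=cv2.cvtColor(im["frame"],cv2.COLOR_RGB2HSV).astype(int)
m=((hsv[...,0]<6)|(hsv[...,0]>174))&(hsv[...,1]>150)&(z>.1)&(z<.15)&(np.hypot(W[...,0]-p[0],W[...,1]-p[1])<.06)
print("bar",cv2.minAreaRect((W[m][:,:2]*1000).astype(np.float32)),W[m][:,2].max())
m=(hsv[...,0]>15)&(hsv[...,0]<35)&(hsv[...,1]>90)&(z>.02)&(z<.035)&(np.hypot(W[...,0]-.407,W[...,1]-.293)<.04)
print("screw",m.sum(),cv2.minAreaRect((W[m][:,:2]*1000).astype(np.float32)))
m=(hsv[...,2]<110)&(np.hypot(W[...,0]-.407,W[...,1]-.293)<.024)&(z<.03); print("slot",m.sum(),cv2.minAreaRect((W[m][:,:2]*1000).astype(np.float32)) if m.sum()>9 else 0)
plan([(0.4073,0.293,p[2],87.6,4)],0,dec=2)
E
```

```text
[0.41249048 0.37979899 0.10241113] 88.20101435375778 [-0.39326532  0.15441972 -1.68152819] 0.01499916140985785
bar ((410.3869323730469, 380.3366394042969), (16.571151733398438, 64.84857177734375), 88.02217102050781) 0.13272703588230572
screw 4705 ((404.93511962890625, 293.74334716796875), (55.24123764038086, 57.70654296875), 80.18119812011719)
slot 786 ((406.9816589355469, 291.6760559082031), (8.344206809997559, 44.38206481933594), 88.25311279296875)
[[0,[0.04,-2.16,-0.04],0],[0,[0.04,-2.16,-0.04],0.5],[0,[0.03,-2.15,-0.03],-0],[0,[0.02,-2.16,-0.04],0]] 4
end [0.4073 0.293  0.1024] 87.7
```

Emit:
{"fn": "send_rows", "kwargs": {
  "rows": [
    [0,[0.1,-2.2,0],0],
    [0,[0,-2.1,0],0.5],
    [0,[0,-2.2,0],0],
    [0,[0,-2.1,0],0],
    [0,[0,0,0],0],
    [0,[0,0,1.2],0],
    [0,[0,0,1.2],0],
    [0,[0,0,0.5],0],
    [0,[0,0,0.4],0],
    [0,[0,0,0],0]
  ]
}}

```text
t: 42.12
tool_pos: [0.4067, 0.2928, 0.0659]
tool_rot: [-0.063, -3.14, 0.001]
contact_force: [0.6, 0.1, -1.9]
opening: 0.0146
grip_force: 68.9
```

Emit:
{"fn": "send_rows", "kwargs": {
  "rows": [
    [0,[0,0,0.3],0],
    [0,[0,0,0],0],
    [0,[0,0,0],9],
    [0,[0,0,0],10],
    [0,[0,0,0],10],
    [0,[0,0,0],10],
    [0,[0,0,0],10],
    [0,[0,0,0],10],
    [0,[0,0,0],10],
    [0,[0,0,0],0]
  ]
}}

```text
t: 43.38
tool_pos: [0.4073, 0.2931, 0.0636]
tool_rot: [1.828, 2.554, 0.002]
contact_force: [0.5, 1.7, -2.2]
opening: 0.0146
grip_force: 68.9
```

```bash
python3 - <<'E'
from h import *
p,y,o=pose(); print(p,y,o["contact_force"],o["wrist_torque"],o["opening"])
E
```

```text
[0.40731228 0.29308566 0.06364421] 18.804793096854517 [ 0.48415959  1.67066035 -2.18380314] [ 0.24708199 -0.19398954 -0.01769732] 0.01458747285551349
```

Emit:
{"fn": "send_rows", "kwargs": {
  "rows": [
    [0,[0,0,0],5],
    [0,[0,0,0],5],
    [0,[0,0,0],0]
  ]
}}

```text
t: 43.75
tool_pos: [0.4074, 0.293, 0.0636]
tool_rot: [2.043, 2.386, 0.002]
contact_force: [0.9, 1.4, -3.0]
opening: 0.015
grip_force: 68.9
```

```bash
python3 - <<'E'
from h import *
p,y,o=pose(); print(p,y,o["contact_force"],o["wrist_torque"],o["opening"])
E
```

```text
[0.40735771 0.29301283 0.063619  ] 8.880181072728142 [ 0.8775405   1.4127266  -2.95236906] [ 0.37282176 -0.31850325  0.04405596] 0.01500327174509361
```

Emit:
{"fn": "send_rows", "kwargs": {
  "rows": [
    [0,[0,0,0],3],
    [0,[0,0,0],3],
    [0,[0,0,0],0]
  ]
}}

```text
t: 44.12
tool_pos: [0.4074, 0.293, 0.0636]
tool_rot: [2.165, 2.276, 0.002]
contact_force: [1.5, 1.8, -1.7]
opening: 0.0148
grip_force: 68.9
```

```bash
python3 - <<'E'
from h import *
p,y,o=pose(); print(p,y,o["contact_force"],o["wrist_torque"],o["opening"])
im=ctrl.get_image("wrist");W=cloud(im); z=W[...,2]; hsv=cv2.cvtColor(im["frame"],cv2.COLOR_RGB2HSV).astype(int)
m=(z>.038)&(z<.05)&(hsv[...,0]>95)&(hsv[...,0]<125)&(abs(W[...,0]-.48)<.05)&(abs(W[...,1]-.29)<.14)
print("rail",m.sum(),cv2.minAreaRect((W[m][:,:2]*1000).astype(np.float32)))
E
```

```text
[0.40736227 0.29301142 0.06364574] 2.8656856954003427 [ 1.45561626  1.83215456 -1.66425424] [ 0.39944618 -0.31127081  0.04696226] 0.0147686761439664
rail 9855 ((481.19482421875, 301.371826171875), (217.0822296142578, 16.075273513793945), 87.66539764404297)
```

Emit:
{"fn": "send_rows", "kwargs": {
  "rows": [
    [0,[0,0,0],3],
    [0,[0,0,0],2],
    [0,[0,0,0],0]
  ]
}}

```text
t: 44.55
tool_pos: [0.4074, 0.293, 0.0637]
tool_rot: [2.261, 2.179, 0.002]
contact_force: [2.2, 2.8, -1.6]
opening: 0.0146
grip_force: 70.7
```

```bash
python3 - <<'E'
from h import *
p,y,o=pose(); print(p,y,o["contact_force"],o["wrist_torque"],o["opening"])
im=ctrl.get_image("wrist");W=cloud(im); z=W[...,2]; hsv=cv2.cvtColor(im["frame"],cv2.COLOR_RGB2HSV).astype(int)
m=(z>.038)&(z<.05)&(hsv[...,0]>95)&(hsv[...,0]<125)&(abs(W[...,0]-.48)<.05)&(abs(W[...,1]-.29)<.14)
print("rail",m.sum(),cv2.minAreaRect((W[m][:,:2]*1000).astype(np.float32)))
m=((hsv[...,0]<6)|(hsv[...,0]>174))&(hsv[...,1]>150)&(z>.07)&(z<.15)&(np.hypot(W[...,0]-p[0],W[...,1]-p[1])<.06)
print("bar",cv2.minAreaRect((W[m][:,:2]*1000).astype(np.float32)))
E
```

```text
[0.40736042 0.29298396 0.06366099] -2.1175761279941754 [ 2.17294147  2.78692122 -1.62234263] [ 0.47429266 -0.48553176  1.37707353] 0.014643229509828657
rail 9853 ((481.4349060058594, 304.6878662109375), (196.12933349609375, 15.834017753601074), 87.65177917480469)
bar ((406.2422790527344, 294.2686767578125), (64.7649917602539, 17.081058502197266), 87.13645935058594)
```

The torque jumped to 1.4 N m, so the screw is at its closed stop. Now I'll back off within the slack, lift and park.

Emit:
{"fn": "send_rows", "kwargs": {
  "rows": [
    [0,[0,0,0],-5],
    [0,[0,0,0],-5],
    [0,[0,0,0],0],
    [0,[0,0,-1],0],
    [0,[0,0,-1],0],
    [0,[0,0,-1.4],0],
    [0,[0,0,0],0]
  ]
}}

```text
t: 45.48
tool_pos: [0.4081, 0.2934, 0.0995]
tool_rot: [2.067, 2.364, 0.005]
contact_force: [0.4, 0.3, -1.4]
opening: 0.0147
grip_force: 69.1
```

```bash
python3 - <<'E'
from h import *
p,y,o=pose(); print(p,y,o["contact_force"],o["opening"])
plan([(0.4115,0.379,p[2],8,5)],0,dec=1)
E
```

```text
[0.4081031  0.29337804 0.09947094] 7.675920591604004 [ 0.41080695  0.25655535 -1.35947615] 0.014743252498139087
[[0,[1.7,0.3,0],-0],[0,[1.7,0.3,0],-0],[0,[1.7,0.3,0],-0],[0,[1.7,0.3,0],-0.5],[0,[1.6,0.3,0],0]] 5
end [0.4116 0.3786 0.0995] 8.2
```

Emit:
{"fn": "send_rows", "kwargs": {
  "rows": [
    [0,[1.7,0.3,0],0],
    [0,[1.7,0.3,0],0],
    [0,[1.7,0.3,0],0],
    [0,[1.7,0.3,0],0],
    [0,[1.7,0.3,0],0],
    [0,[0,0,0],0],
    [0,[0,0,1.5],0],
    [0,[0,0,1],0],
    [0,[0,0,0.8],0],
    [0,[0,0,0],0]
  ]
}}

```text
t: 46.72
tool_pos: [0.4098, 0.3782, 0.063]
tool_rot: [-2.068, -2.365, 0.004]
contact_force: [-0.1, -0.5, -1.7]
opening: 0.0148
grip_force: 69.0
```

Emit:
{"fn": "send_rows", "kwargs": {
  "rows": [
    [0,[0,0,0.3],0],
    [2,[0,0,0],0],
    [4,[0,0,0],0],
    [5,[0,0,0],0],
    [5,[0,0,0],0],
    [5,[0,0,-3],0],
    [5,[0,0,-6],0],
    [5,[0,0,-6],0],
    [5,[0,0,-6],0],
    [5,[0,0,0],0]
  ]
}}

```text
t: 47.98
tool_pos: [0.4129, 0.3808, 0.2791]
tool_rot: [2.065, 2.363, 0.02]
contact_force: [0.2, 0.3, 0.4]
opening: 0.0499
grip_force: 0.0
```

```bash
python3 - <<'E'
from h import *
p,y,o=pose(); print(p,y,o["t"])
im=ctrl.get_image("wrist"); save("w11",im); W=cloud(im); z=W[...,2]; hsv=cv2.cvtColor(im["frame"],cv2.COLOR_RGB2HSV).astype(int)
m=((hsv[...,0]<6)|(hsv[...,0]>174))&(hsv[...,1]>150)&(z>.07)&(z<.1)&(np.hypot(W[...,0]-.411,W[...,1]-.379)<.06)
print("key",m.sum(),np.median(W[m][:,2]),cv2.minAreaRect((W[m][:,:2]*1000).astype(np.float32)))
m=(z>.038)&(z<.05)&(hsv[...,0]>95)&(hsv[...,0]<125)&(abs(W[...,0]-.48)<.05)&(abs(W[...,1]-.29)<.14)
print("rail",cv2.minAreaRect((W[m][:,:2]*1000).astype(np.float32)))
m=(hsv[...,2]<110)&(np.hypot(W[...,0]-.407,W[...,1]-.293)<.026)&(z<.03); print("slot",m.sum(),cv2.minAreaRect((W[m][:,:2]*1000).astype(np.float32)) if m.sum()>9 else 0)
onbed(im); onbed(ctrl.get_image("top"))
# valve approach: shut grip yaw ~ -82 (tool), grip centre
plan([(0.45,0.05,0.25,-40),(0.3745,-0.327,0.2,-81)],5,dec=1,maxstep=5.8)
E
```

```text
[0.41288175 0.38078798 0.27910216] 7.696136282701101 47.975
key 851 0.08545735017904249 ((408.95849609375, 379.9328918457031), (14.893265724182129, 64.11366271972656), 7.723483085632324)
rail ((480.26788330078125, 290.6669921875), (251.4411163330078, 14.520405769348145), 87.59471893310547)
slot 112 ((405.7479553222656, 289.10186767578125), (8.356305122375488, 38.074851989746094), 10.169960021972656)
bed 4261 [546.8 376.5  45.3 111.   86.3] bedxy [-0.0018  0.089 ] z 0.06
bed 3076 [542.3 289.2  45.4 110.5  87.6] bedxy [-0.0025  0.0015] z 0.0601
bed 842 [502.4 206.5  46.1  38.7  89.3] bedxy [-0.0388 -0.0827] z 0.0602
bed 386 [549.2 375.9  46.5 110.1  85.5] bedxy [0.0007 0.0885] z 0.06
bed 383 [545.  288.3  45.8 109.8  87.5] bedxy [0.0002 0.0008] z 0.0602
bed 381 [541.1 204.   45.6 108.7  87.9] bedxy [ 0.     -0.0836] z 0.0604
[[5,[-5.5,-0.1,0.4],8],[5,[-5.5,0.7,0.3],8],[5,[-5.3,1.4,0.4],8],[5,[-5.1,2.2,0.4],8],[5,[-4.7,2.9,0.3],7.5],[5,[-4.4,3.4,0.4],8],[5,[-4.8,2.6,0.7],6],[5,[-4.5,3.1,0.7],6],[5,[-4.2,3.6,0.7],5.5],[5,[-3.8,4,0.8],6],[5,[-3.4,4.3,0.7],6],[5,[-2.9,4.6,0.7],6],[5,[-2.4,5,0.7],5.5]] 13
end [ 0.3745 -0.3272  0.2001] -80.8
```

View pics/w11.png

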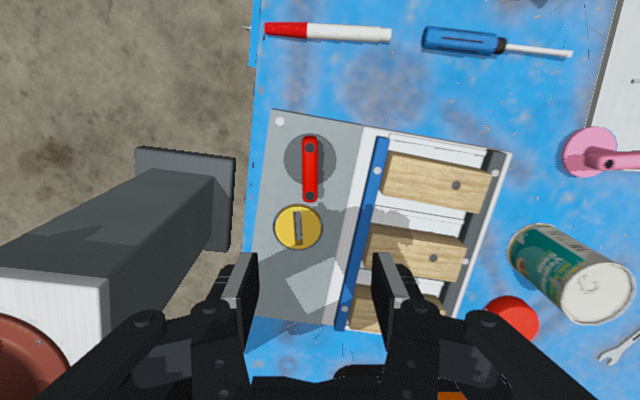

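View: the key is upright in its hole at (310,165), the slot is at 1.35 rad, and the rail is closed on the three blanks. Only now do I go back to the valve.

Emit:
{"fn": "send_rows", "kwargs": {
  "rows": [
    [5,[-5.5,-0.1,0.4],8],
    [5,[-5.5,0.7,0.3],8],
    [5,[-5.3,1.4,0.4],8],
    [5,[-5.1,2.2,0.4],8],
    [5,[-4.7,2.9,0.3],7.5],
    [5,[-4.4,3.4,0.4],8],
    [5,[-4.8,2.6,0.7],6],
    [5,[-4.5,3.1,0.7],6],
    [5,[-4.2,3.6,0.7],5.5],
    [5,[-3.8,4,0.8],6]
  ]
}}

```text
t: 49.32
tool_pos: [0.4051, -0.1669, 0.2175]
tool_rot: [-3.055, -0.719, 0.004]
contact_force: [1.0, -0.6, 0.1]
opening: 0.0498
grip_force: 0.0
```

Emit:
{"fn": "send_rows", "kwargs": {
  "rows": [
    [5,[-3.4,4.3,0.7],6],
    [5,[-2.9,4.6,0.7],6],
    [5,[-2.4,5,0.7],5.5],
    [5,[0,0,0],0],
    [5,[0,0,0],0]
  ],
  "newtons": 30
}}

```text
t: 49.95
tool_pos: [0.3736, -0.3263, 0.1972]
tool_rot: [-3.128, -0.252, 0.003]
contact_force: [0.2, 0.5, 0.3]
opening: 0.0501
grip_force: 0.0
```

```bash
python3 - <<'E'
from h import *
p,y,o=pose(); print(p,y,o["t"])
im=ctrl.get_image("wrist"); W=cloud(im); z=W[...,2]; hsv=cv2.cvtColor(im["frame"],cv2.COLOR_RGB2HSV).astype(int)
m=(hsv[...,0]>22)&(hsv[...,0]<35)&(hsv[...,1]>180)&(z>.09)&(z<.11)
print("grip",m.sum(),cv2.minAreaRect((W[m][:,:2]*1000).astype(np.float32)))
plan([(0.376,-0.328,0.2,-81,1),(0.376,-0.328,0.08,-81,4)],4.5,dec=1)
ax=np.array([.448,-.3145]); r=.072; b0=-170; w=[]
for i in range(1,9):
    b=np.radians(b0+10*i); w.append((ax[0]+r*np.cos(b),ax[1]+r*np.sin(b),0.08,-81+10*i,1))
c=(ax[0]+r*np.cos(np.radians(b0)),ax[1]+r*np.sin(np.radians(b0)),.08)
plan(w,0,cur=(c,-81),dec=2)
E
```

```text
[ 0.37357645 -0.32629264  0.1972216 ] -80.80629271969718 49.95
grip 1541 ((375.032958984375, -329.3193054199219), (64.72561645507812, 12.707063674926758), 9.925896644592285)
[[4.5,[0.2,0.2,-0.2],0.5],[4.5,[0,0,3],-0],[4.5,[0,0,3],-0],[4.5,[0,0,3],-0],[4.5,[0,0,3],-0]] 5
end [ 0.3763 -0.3277  0.0798] -81.2
[[0,[0.13,1.25,0],-10],[0,[0.13,1.25,0],-10],[0,[0.13,1.25,0],-10],[0,[0.14,1.24,0],-10],[0,[0.13,1.25,0],-10],[0,[0.13,1.25,0],-10],[0,[0.13,1.25,0],-10],[0,[0.13,1.25,0],-10]] 8
end [ 0.448  -0.3865  0.08  ] -1.0
```

Emit:
{"fn": "send_rows", "kwargs": {
  "rows": [
    [4.5,[0.2,0.3,0],0],
    [4.5,[0,0,3],0],
    [4.5,[0,0,3],0],
    [4.5,[0,0,3],0],
    [4.5,[0,0,2.8],0],
    [4.5,[0,0,0],0],
    [0,[0,0,0],0],
    [0,[0,0,0],0],
    [0,[0,0,0],0],
    [0,[0,0,0],0]
  ],
  "newtons": 35
}}

```text
t: 51.25
tool_pos: [0.3777, -0.3304, 0.0833]
tool_rot: [3.13, 0.253, 0.003]
contact_force: [-1.5, 3.9, 6.8]
opening: 0.0132
grip_force: 35.6
```

Emit:
{"fn": "send_rows", "kwargs": {
  "rows": [
    [0,[0.13,1.25,0],-10],
    [0,[0.13,1.25,0],-10],
    [0,[0.13,1.25,0],-10],
    [0,[0.13,1.25,0],-10],
    [0,[0.13,1.25,0],-10],
    [0,[0.13,1.25,0],-10],
    [0,[0.13,1.25,0],-10],
    [0,[0.13,1.25,0],-10],
    [0,[0,0,0],0]
  ]
}}

```text
t: 52.38
tool_pos: [0.4493, -0.3897, 0.0833]
tool_rot: [2.234, 2.207, 0.001]
contact_force: [0.0, 2.7, 6.2]
opening: 0.013
grip_force: 35.2
```

Emit:
{"fn": "send_rows", "kwargs": {
  "rows": [
    [0,[0.1,0.7,0],-5],
    [0,[0,0.4,0],-3],
    [0,[0,0,0],0]
  ]
}}

```text
t: 52.75
tool_pos: [0.4592, -0.389, 0.0833]
tool_rot: [2.076, 2.356, -0.002]
contact_force: [-2.0, 2.5, 6.3]
opening: 0.0135
grip_force: 35.0
```

Emit:
{"fn": "send_rows", "kwargs": {
  "rows": [
    [0,[0,0.3,0],-2],
    [0,[0,0,0],0]
  ]
}}

```text
t: 53.0
tool_pos: [0.4614, -0.3886, 0.0833]
tool_rot: [-2.036, -2.392, 0.003]
contact_force: [-6.4, 1.6, 7.4]
opening: 0.0131
grip_force: 34.8
```

Emit:
{"fn": "send_rows", "kwargs": {
  "rows": [
    [0,[0,0.2,0],0],
    [0,[0,0.1,0],0],
    [0,[0,0,0],0]
  ]
}}

```text
t: 53.38
tool_pos: [0.4616, -0.3886, 0.0832]
tool_rot: [-2.033, -2.388, 0.01]
contact_force: [-15.8, 1.7, 12.5]
opening: 0.0133
grip_force: 35.6
```

Emit:
{"fn": "send_rows", "kwargs": {
  "rows": [
    [0,[0,0.2,0],-1],
    [0,[0,0,0],0],
    [0,[0,-0.4,0],0],
    [2,[0,0,0],0],
    [4.5,[0,0,0],0],
    [4.5,[0,0,0],0],
    [4.5,[0,0,-4],0],
    [4.5,[0,0,-6],0],
    [4.5,[1.5,0,-6],0],
    [4.5,[1.5,0,0],0]
  ]
}}

```text
t: 54.62
tool_pos: [0.4601, -0.3602, 0.2489]
tool_rot: [2.007, 2.4, -0.002]
contact_force: [0.1, -0.0, -0.4]
opening: 0.045
grip_force: 0.0
```

Emit:
{"fn": "send_rows", "kwargs": {
  "rows": [
    [4.5,[3,0,0],0],
    [4.5,[0,0,0],0],
    [4.5,[0,0,0],0]
  ]
}}

```text
t: 55.0
tool_pos: [0.4521, -0.3286, 0.2403]
tool_rot: [-2.014, -2.41, 0.0]
contact_force: [0.1, -0.6, 0.1]
opening: 0.0451
grip_force: 0.0
```

```bash
python3 - <<'E'
from h import *
p,y,o=pose(); print(p,y,o["t"],o["contact_force"])
im=ctrl.get_image("wrist"); save("w12",im); W=cloud(im); z=W[...,2]; hsv=cv2.cvtColor(im["frame"],cv2.COLOR_RGB2HSV).astype(int)
m=(hsv[...,0]>22)&(hsv[...,0]<35)&(hsv[...,1]>180)&(z>.09)&(z<.11)&(W[...,0]<.55)
print("grip",m.sum(),cv2.minAreaRect((W[m][:,:2]*1000).astype(np.float32)))
im=ctrl.get_image("top"); onbed(im); save("top1",im,(190,160,490,270),2.6)
E
```

```text
[ 0.45212841 -0.32858091  0.24033481] 10.212046367342488 55.0 [ 0.1477383  -0.64900636  0.05574973]
grip 904 ((460.5086975097656, -389.60711669921875), (12.200982093811035, 64.70797729492188), 10.465726852416992)
bed 386 [549.2 376.1  46.3 110.1  86.2] bedxy [0.0007 0.0887] z 0.0602
bed 387 [545.  288.3  46.1 109.2  88.7] bedxy [0.0003 0.0008] z 0.0602
bed 381 [541.5 203.9  45.1 109.4  87.7] bedxy [ 0.0004 -0.0837] z 0.0603
```

View pics/top1.png

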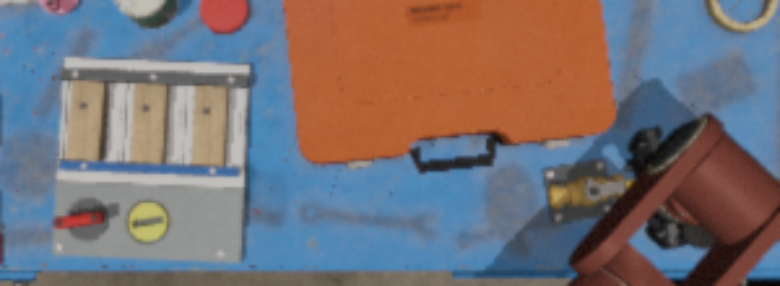

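The final view shows the blanks clamped at (85,120), (147,122) and (208,125), with the key parked at (80,218). The valve handle was measured a full 90° from shut. Handing in.

```bash
python3 -c "
from station import ctrl
print(ctrl.finish_job())"
```

```text
the job is handed in; nothing more can be done
None
```

I did the whole job in the order asked and handed it in at about 55 s robot time: the three blanks are clamped one per pad, the key is back upright in its parking hole, and the valve is fully open again. The hand-in call gave no verdict.

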